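Load, lock and start the test-plate rotator

ROBOT

A 6-joint arm with a two-finger parallel gripper is mounted at the origin on the work surface. World frame = base frame: x ahead of the robot, y to its left, z up, the work surface at z = 0. Lengths are in m, angles in degrees, forces in N, time in s.
With the tool pointing down it reaches from about 0.4 to 0.825 m from the base axis. Payload 7 kg.
Tool frame: the origin (TCP) lies midway between the tips of the shut fingers; the grasp point (between the pads) lies r.grip_depth behind it (r.grip_depth is the distance from the TCP to the grasp point, in m); z points along the fingers, y is the direction in which the jaws open and shut (so a half turn about z gives the same grasp; the last joint's range is limited). The gripper opens to 88 mm and grips with 3 to 60 N. Pads are 19 mm wide; open, the fingers measure 130 mm over their backs; the gripper's body (78 mm by 193 mm) begins 47 mm behind the grasp point.
Start: joints at [79.933, 20.546, 0.682, 0, -70.136, -16.507], TCP at [0.302, 0.604, 0.227] pointing down, gripper open.
Joint ranges: [-176.03, 176.03], [-82.01, 121.73], [-58.28, 71.71], [-173.87, 95.51], [-174.79, -0.11], [-173.66, 173.66]. Speed limits (degrees/s): [136.94, 136.94, 172.46, 180, 180, 180].

INTERFACE

Orientations are given as [roll, pitch, yaw] about the fixed x, y, z axes, in that order (R = Rz(yaw) Ry(pitch) Rx(roll)).
In Python, from plant import r, imaging, close_job gives the robot as it stands.
- The arm moves only by the tool step_arm, never from a script. Its argument "commands" is a list of rows, each a list of 2 entries, a list of its own where there are three numbers: the shift along the tool's x, y, z in mm, then the turn about the tool's z in degrees. In form: [[[x, y, z], twist], ...]. A call has 1 to 20 rows; each row shifts and turns the commanded pose from where the row before left it, along the tool's axes as they then stand; what a row does not reach is not made up. A row lasts 1/8 s, in which the tool goes at most 62.5 mm and 10.7 degrees, less where a joint would pass 70% of its speed; a pose out of reach is approached as far as the arm can. A call with a gripper value outside its range is refused whole. "gripper" is the closure, from 0 (fully open) to 1 (shut), set as the call begins (left out, the last holds). The fingers move at their own pace and stop on an object; "grip_force" is the grip in N (left out, the last holds). Time passes only in rows, so rows that do not move let the fingers close. It gives the time, the measured TCP pose, the force and the opening at its end, in the units of the state.
- r.get_state(): the state, without advancing time (a new reading comes with each control period).
- imaging.capture(name): name is "scene" or "top" or "wrist"; returns a dict with "img" (400x640x3 uint8, red, green, blue), "z_map" (400x640 float32, m along the optical axis (not along the pixel's ray), 0 where there is no reading), "vfov" (degrees; the focal length in pixels is half the picture's height over the tangent of half this angle, whatever the lens; pixels are square), "cx", "cy" (the principal point, pixels), "extrinsics" (4x4, takes a point from camera to world coordinates); the wrist camera has in their place "T_tool_cam" (4x4, takes a point from camera to tool coordinates, whose origin is the TCP and whose axes are the flange's). Camera axes: x right, y down, z forward; pixel columns grow to the right and rows downward; lengths in m; the calibration is good to about 2 mm. The wrist camera is an equidistant fisheye: a pixel r from the principal point sees the ray r / f radians off the axis. A picture is of the moment at which its call begins: read the wrist's pose just before it.
- close_job(): hands the job in, once; it reports no verdict.
The state is a dict: "time_s": time; "joints": joint angles; "qd": joint speeds; "joint_torque": joint torques, N m; "tcp_pos": TCP position; "eef_rot": TCP orientation; "contact_force": force on the tool from outside, world axes, zero at the start; "moment": the same for the moment, N m; "gripper_width": finger opening in m.
Only numpy, scipy, OpenCV 4.12 (cv2) and the standard library are available. Lean on these libraries where they do the work, as an engineer would, in place of code of your own. Each camera call takes 0.05 s, during which the arm holds its last target.

TASK

Load every test plate lying on the bench into the rotator's rack, one to a slot and lying flat, each pushed fully home so that it drops in behind the slot's lip. Then screw the brass castle nut down clockwise until the blue keeper frame has dropped in front of the plates and the nut's slot lines up with the cross hole of the stud at the height where the hole is clear, push the red-handled safety pin all the way through, and only then switch the rotator on by pushing its green-tipped lever over to the far side. Leave the tube rack and the micro-tube rack where they stand.

Things in the scene. Friction and masses are not known exactly. Their poses are not given: they have to be found in the camera images.
- plate_a_mid (a point): white glass test plate with a grid of blue rings, a plain 90 x 60 x 6 mm slab of 80 g lying flat on the bench; this point is its centre, half-way up; x along its 90 mm length, y along its 60 mm width, z up; either end may go in first. Two or three plates are present
- plate_b_mid (a point): white glass test plate with a grid of blue rings, a plain 90 x 60 x 6 mm slab of 80 g lying flat on the bench; this point is its centre, half-way up; x along its 90 mm length, y along its 60 mm width, z up; either end may go in first. Two or three plates are present
- plate_c_mid (a point): white glass test plate with a grid of blue rings, a plain 90 x 60 x 6 mm slab of 80 g lying flat on the bench; this point is its centre, half-way up; x along its 90 mm length, y along its 60 mm width, z up; either end may go in first. Two or three plates are present
- slot0 (a point): middle of the rack's front at the level of the floor of the lowest plate slot (floors 90, 112, 134 mm above the bench from the lowest up). A lip 2.5 mm high and 3 mm deep runs along the front of the floor and keeps the plates in. x points straight into the slot, away from the robot, y to the left, z up; the frame turns with the rotator
- slot1 (a point): middle of the rack's front at the level of the floor of the middle plate slot (floors 90, 112, 134 mm above the bench from the lowest up). A lip 2.5 mm high and 3 mm deep runs along the front of the floor and keeps the plates in. x points straight into the slot, away from the robot, y to the left, z up; the frame turns with the rotator
- slot2 (a point): middle of the rack's front at the level of the floor of the top plate slot (floors 90, 112, 134 mm above the bench from the lowest up). A lip 2.5 mm high and 3 mm deep runs along the front of the floor and keeps the plates in. x points straight into the slot, away from the robot, y to the left, z up; the frame turns with the rotator
- stud_hole (a point): centre of the cross hole in the top of the upright steel stud (24 mm across), 184 mm above the bench, 120 mm behind the front of the rack; the hole is 11 x 11 mm, level, and runs along x of the slot frames; the stud ends 15 mm above this point. A pin may enter from either end
- nut_grip (a point): centre of the round grip of the brass castle nut on the stud: 50 mm diameter, 28 mm high, this point half-way up. It rises and sinks with the nut. On top of the grip stands a crown 14 mm high and 48 mm across with one straight slot right across it, 12 mm wide at the stud and wider outside; x of this frame runs along that slot. The keeper's cross bar lies 2 mm under the nut
- nut (a joint): angle of the castle nut in rad, 0 when it is down and its slot lines up with the cross hole, growing counter-clockwise seen from above, as it is unscrewed and rises 8 mm a turn. Starts 1.4 to 2 turns up; needs about 0.12 N m, stays where it is left, and its stop lies at -1.0, so it can be overrun. Half a turn up the slot is parallel too, but its floor blocks the hole
- pin_grip (a point): centre of the red handle of the safety pin, a block 36 x 16 x 20 mm (x, y, z), lying on the bench. x points from the handle along the shaft. The pin weighs 60 g
- pin_mid (a point): point on the axis of the pin's round steel shaft, 45 mm in front of the handle's centre, 27 mm in front of its shoulder. The shaft is 8 mm thick, 66 mm long with a round tip; it starts at the shoulder and lies at the handle's half height. With the handle's shoulder against the nut this point lies about 2 mm from the stud's axis
- switch (a joint): run lever of the rotator in rad: 0 leaning toward the robot (off), 1.0 leaning away (on); stiff, stays where it is left
- switch_tip (a point): tip of the green run lever, 55 mm long, on the rotator's deck to the right of the rack; it swings along x of the slot frames
- rotator: grey rotator fixed to the bench: base 230 x 230 mm, deck 60 mm up, origin under its centre, axes as the slot frames. Its white rack begins 60 mm in front of the centre: walls 66 mm apart inside, 80 outside, top at 148 mm; three slots 12 mm high with ledges 9 mm wide for floors, 9.5 mm clear over the front lips; the back stop is 94.5 mm in, so a plate that is home drops behind the lip, 1.5 mm clear of it
- keeper: blue keeper frame, 104 mm wide, carried up and down by the nut; origin on the stud's axis at the top of its cross bar. Two toothed bars stand 3 to 8 mm in front of the rack, 44 mm apart. With the nut 1.4 turns or more up the teeth are between the slots and plates pass; with it down they close the slots. A plate standing out of its slot blocks it
- tube_rack: green rack of red-capped tubes, 75 x 125 x 110 mm, origin under its centre; not to be disturbed
- micro_rack: low dark green micro-tube rack, 85 x 190 x 42 mm, origin under its centre; not to be disturbed
There are look-alikes about, which are no part of the job. Leave any brown or orange look-alike of the part that bears plate_b_mid alone.

How it is judged (in metres and radians):
On the way, in this order (a step that is already met when the one before it is completed fails the run):
1. every plate present lies in a slot of its own, fully home (x of plate_a_mid in the frame of slot0 between 0.0465 and 0.053 m and y of plate_a_mid in the frame of slot0 between -0.006 and 0.006 m and angle between the x axis of each of plate_a_mid, plate_b_mid, plate_c_mid and the x axis of slot0, either way round below 0.12 rad and (z of plate_a_mid in the frame of slot0 between 0.0005 and 0.0055 m or z of plate_a_mid in the frame of slot1 between 0.0005 and 0.0055 m or z of plate_a_mid in the frame of slot2 between 0.0005 and 0.0055 m) and x of plate_b_mid in the frame of slot0 between 0.0465 and 0.053 m and y of plate_b_mid in the frame of slot0 between -0.006 and 0.006 m and (z of plate_b_mid in the frame of slot0 between 0.0005 and 0.0055 m or z of plate_b_mid in the frame of slot1 between 0.0005 and 0.0055 m or z of plate_b_mid in the frame of slot2 between 0.0005 and 0.0055 m) and x of plate_c_mid in the frame of slot0 between 0.0465 and 0.053 m and y of plate_c_mid in the frame of slot0 between -0.006 and 0.006 m and (z of plate_c_mid in the frame of slot0 between 0.0005 and 0.0055 m or z of plate_c_mid in the frame of slot1 between 0.0005 and 0.0055 m or z of plate_c_mid in the frame of slot2 between 0.0005 and 0.0055 m)), for 0.3 s.
2. the castle nut is down with its slot in line with the stud's cross hole (value of joint nut between -0.2 and 0.2 rad), for 0.3 s.
3. the safety pin is pushed through nut and stud (distance between pin_mid and stud_hole below 0.01 m and angle between the x axis of pin_grip and the x axis of slot0, either way round below 0.15 rad), for 0.2 s.
4. the run lever is switched on (value of joint switch above 0.8 rad), for 0.2 s.
At the end, for the whole second after the job is handed in: Every plate lies in a slot flat behind the lip, its centre 46.5 to 53 mm behind the rack's front; the nut is within 0.2 rad of lined up; the pin's mid point is within 10 mm of the cross hole's centre and in line with it; the lever is past 0.8 rad; plates and pin are at rest (all of step 1 and all of step 2 and all of step 3 and value of joint switch above 0.8 rad and linear speed of each of plate_a, plate_b, plate_c, pin below 0.02 m/s); the robot touches nothing.
It fails at once if the tube rack is moved more than 25 mm (distance of tube_rack from where it was at the start of the episode above 0.025 m).
It fails at once if the micro rack is moved more than 25 mm (distance of micro_rack from where it was at the start of the episode above 0.025 m).
Of plate_a, plate_b, plate_c only 2 to 3 are there at a start; the rules pass over those that are not, and their reading is None.
At some moment in a run one of plate_a, plate_b, plate_c, pin may be knocked a few centimetres aside while the robot is not near it.
It also fails if it takes over 210 s, if anything falls off the work surface, if the arm or the gripper's body presses on something with over 40 N, if the wrist force passes 120 N, or if a joint passes its speed limit or range.

## Working session

There is one attempt and no reset: what is moved stays moved. The work goes in short steps, Python scripts to look and compute and a tool call to move; the robot and the scene stay as the last step left them, time stands still between calls to the robot, and variables do not carry over. Pictures are saved under pics/ and viewed, and the job is handed in when it is done.

Besides the shell and the picture viewer there is one more tool, called after "Request:" by a JSON object that holds its "fn" and its "kwargs". step_arm: Moves the arm, as the interface text tells. Its arguments: {"type":"object","properties":{"commands":{"type":"array","items":{"type":"array"}},"gripper":{"type":"number"},"grip_force":{"type":"number"}},"required":["commands"]}

```bash
ls; mkdir -p pics; python3 - <<'E'
from plant import r, imaging
import cv2
print(r.get_state(), r.grip_depth)
for n in ["scene","top","wrist"]:
    c=imaging.capture(n)
    cv2.imwrite(f"pics/{n}0.png",c["img"][:,:,::-1])
    print(n,c["vfov"],c["cx"],c["cy"],c.get("extrinsics",c.get("T_tool_cam")))
E
```

```text
pics
{'time_s': 0.0, 'joints': array([ 7.99335318e+01,  2.05925270e+01,  6.33959865e-01, -2.17375581e-02,
       -7.01361500e+01, -1.65074858e+01]), 'qd': array([-0.04894324, -0.05790805, -0.05715513, -0.06287774,  0.06393919,
       -0.02456567]), 'joint_torque': array([-1.54633934e-03, -5.82724714e+01,  2.93052953e+01,  6.99731693e+00,
        6.71006273e-03, -1.73979934e-04]), 'tcp_pos': array([0.3017517 , 0.60324397, 0.2256067 ]), 'eef_rot': array([ 1.79903380e+02, -7.32348721e-03, -2.65813508e+01]), 'contact_force': array([ 0.79411576, -0.17066593,  0.2330559 ]), 'moment': array([-0.04172935,  0.02031693,  0.02277181]), 'gripper_width': 0.08769123646373732} 0.0188
scene 53.84256395074202 322.78172391113134 194.98360631184488 [[ 0.46900843  0.69830529 -0.54074099  1.24841344]
 [ 0.88310911 -0.37926362  0.27618364 -0.38408889]
 [-0.01222289 -0.60706575 -0.7945576   1.22796214]
 [ 0.          0.          0.          1.        ]]
top 57.485095151165474 318.07192739158796 192.87468798648047 [[ 2.73258832e-02 -9.94955670e-01  9.65220717e-02  4.01377363e-01]
 [-9.99621163e-01 -2.75158729e-02 -6.37601309e-04  2.06157029e-02]
 [ 3.29027410e-03 -9.64680826e-02 -9.95330640e-01  1.28817702e+00]
 [ 0.00000000e+00  0.00000000e+00  0.00000000e+00  1.00000000e+00]]
wrist 65.70646984690485 318.23968379777745 195.99153396299528 [[-6.80365130e-04 -9.65135420e-01 -2.61750183e-01  7.08751483e-02]
 [ 9.99999762e-01 -6.25967964e-04 -2.91197940e-04 -2.75014225e-04]
 [ 1.17198217e-04 -2.61750318e-01  9.65135616e-01 -1.59216615e-01]
 [ 0.00000000e+00  0.00000000e+00  0.00000000e+00  1.00000000e+00]]
```

View pics/scene0.png

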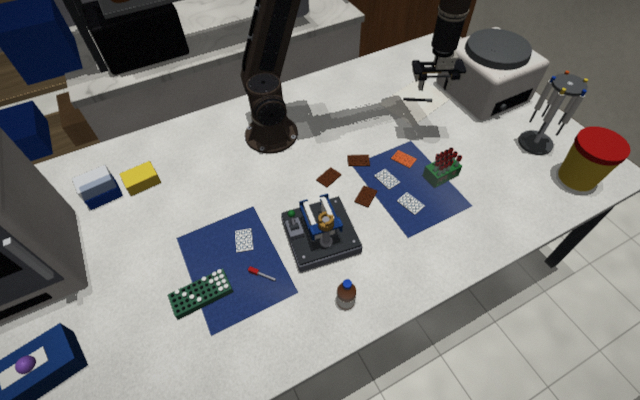

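View pics/top0.png

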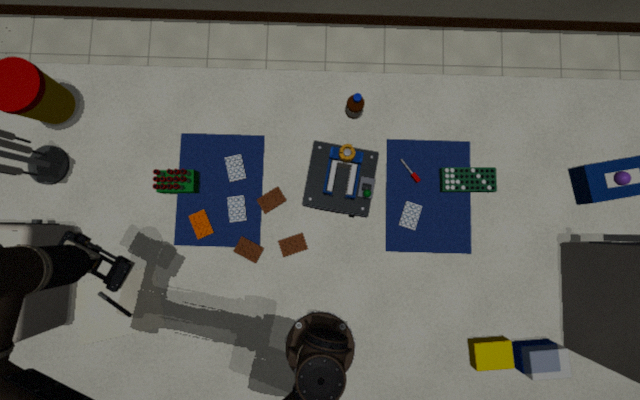

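View pics/wrist0.png

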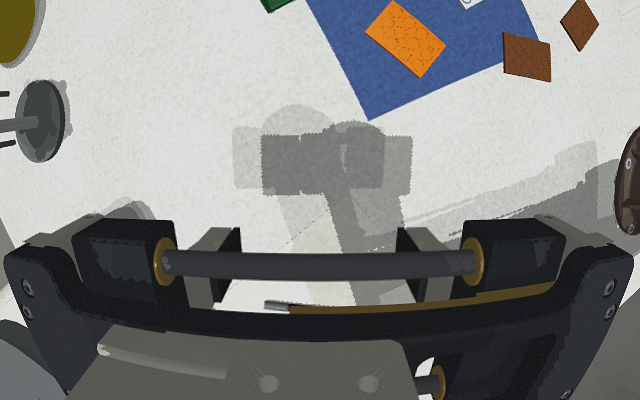

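```bash
cat > h.py <<'E'
import numpy as np, cv2
from plant import r, imaging
from scipy.spatial.transform import Rotation as Rot
def cap(n):
    s=r.get_state(); c=imaging.capture(n); c["name"]=n; c["state"]=s
    c["f"]=200/np.tan(np.radians(c["vfov"]/2))
    if n=="wrist":
        T=np.eye(4); T[:3,:3]=Rot.from_euler("xyz",s["eef_rot"],degrees=True).as_matrix(); T[:3,3]=s["tcp_pos"]
        c["T"]=T@c["T_tool_cam"]
    else: c["T"]=c["extrinsics"]
    return c
def rays(c,u,v):
    x=(np.asarray(u,float)-c["cx"])/c["f"]; y=(np.asarray(v,float)-c["cy"])/c["f"]
    if c["name"]=="wrist":
        rr=np.hypot(x,y); k=np.where(rr>1e-9,np.tan(rr)/np.maximum(rr,1e-9),1); x=x*k;y=y*k
    return np.stack([x,y,np.ones_like(x)],-1)
def pts(c,u,v,z=None):
    u=np.asarray(u);v=np.asarray(v)
    if z is None: z=c["z_map"][np.round(v).astype(int),np.round(u).astype(int)]
    return (rays(c,u,v)*np.asarray(z)[...,None])@c["T"][:3,:3].T+c["T"][:3,3]
def onplane(c,u,v,h):
    d=rays(c,u,v)@c["T"][:3,:3].T; o=c["T"][:3,3]
    return o+d*((h-o[2])/d[...,2])[...,None]
def proj(c,P):
    P=np.atleast_2d(P); q=(P-c["T"][:3,3])@c["T"][:3,:3]
    if c["name"]=="wrist":
        rr=np.hypot(q[:,0],q[:,1]); th=np.arctan2(rr,q[:,2]); k=th/np.maximum(rr,1e-9)
        return np.stack([q[:,0]*k*c["f"]+c["cx"],q[:,1]*k*c["f"]+c["cy"]],-1)
    return q[:,:2]/q[:,2:]*c["f"]+[c["cx"],c["cy"]]
def cloud(c):
    v,u=np.mgrid[0:400,0:640]; P=pts(c,u,v); P[c["z_map"]<=0]=np.nan; return P
def save(c,n,box=None,s=1):
    im=c["img"][:,:,::-1]
    if box: im=im[box[1]:box[3],box[0]:box[2]]
    if s!=1: im=cv2.resize(im,None,fx=s,fy=s,interpolation=cv2.INTER_CUBIC)
    cv2.imwrite("pics/"+n,im)
E
python3 - <<'E'
from h import *
c=cap("top"); save(c,"topcrop.png",(140,90,510,270),2)
P=cloud(c)
for n,(u,v) in dict(p1=(235,167),p2=(236,209),p3=(410,216),orange=(201,224),pin=(416,177),lever=(367,188),nut=(347,152),mrack=(468,180),track=(176,181),deck=(330,200),bench=(300,300)).items():
    print(n,P[v,u].round(4))
img=c["img"].astype(int); hsv=cv2.cvtColor(c["img"],cv2.COLOR_RGB2HSV)
# plates
for n,(u,v) in dict(p1=(235,167),p2=(236,209),p3=(410,216)).items():
    x0,y0=u-25,v-25
    sub=hsv[y0:y0+50,x0:x0+50]
    m=((sub[...,2]>130)&(sub[...,1]<110)).astype(np.uint8)
    m=cv2.morphologyEx(m,cv2.MORPH_CLOSE,np.ones((5,5)))
    nn,l=cv2.connectedComponents(m); k=l[25,25]; m=(l==k).astype(np.uint8)
    vv,uu=np.nonzero(m); Q=onplane(c,uu+x0,vv+y0,0.006)
    rect=cv2.minAreaRect((Q[:,:2]*1000).astype(np.float32)); print(n,rect,m.sum())
E
```

```text
p1 [0.6102 0.3178 0.0045]
p2 [0.4609 0.307  0.0042]
p3 [ 0.453  -0.3053  0.0063]
orange [0.405  0.4262 0.0065]
pin [ 0.5901 -0.3228  0.0186]
lever [ 0.5361 -0.1389  0.1087]
nut [ 0.634  -0.0644  0.199 ]
mrack [ 0.5824 -0.4996  0.0333]
track [0.5473 0.5015 0.0623]
deck [ 0.4973 -0.0211  0.0614]
bench [0.1538 0.0719 0.0025]
p1 ((608.5716552734375, 317.8205871582031), (84.91889953613281, 54.14615249633789), 15.823162078857422) 350
p2 ((463.08514404296875, 305.7855224609375), (84.85801696777344, 54.910430908203125), 8.097214698791504) 375
p3 ((456.46533203125, -306.02484130859375), (55.1201057434082, 85.02194213867188), 72.97925567626953) 355
```

View pics/topcrop.png

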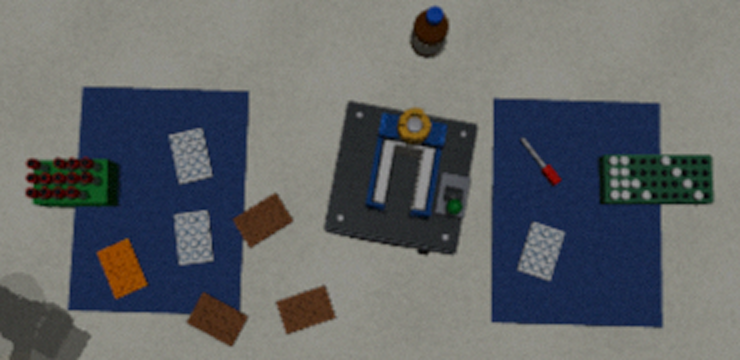

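```bash
python3 - <<'E'
from h import *
for n in ["top","scene"]:
    c=cap(n); P=cloud(c)
    roi=(P[...,0]>0.35)&(P[...,0]<0.75)&(P[...,1]>-0.25)&(P[...,1]<0.12)
    for lo,hi in [(.05,.07),(.135,.155),(.155,.172),(.172,.185),(.185,.22)]:
        m=roi&(P[...,2]>lo)&(P[...,2]<hi)
        Q=P[m]
        if len(Q)>4: print(n,lo,hi,len(Q),cv2.minAreaRect((Q[:,:2]*1000).astype(np.float32)),np.median(Q[:,2]))
    R=np.radians(-9.6)
    hsv=cv2.cvtColor(c["img"],cv2.COLOR_RGB2HSV)
    m=roi&(hsv[...,0]>105)&(hsv[...,0]<125)&(hsv[...,1]>150)&(P[...,2]>.03)
    Q=P[m]; print("blue",len(Q), np.percentile(Q[:,2],[0,10,50,90,100]))
    m=roi&(hsv[...,0]>45)&(hsv[...,0]<75)&(hsv[...,1]>100)
    Q=P[m]; print("green",len(Q), Q.mean(0))
E
```

```text
top 0.05 0.07 2827 ((576.0994262695312, -56.280426025390625), (226.91619873046875, 227.21864318847656), 81.09698486328125) 0.060083083275373594
top 0.135 0.155 543 ((561.1640625, -78.14532470703125), (152.03054809570312, 113.2010269165039), 81.02615356445312) 0.1463132913895986
top 0.155 0.172 225 ((582.47509765625, -57.583580017089844), (103.78410339355469, 145.74053955078125), 81.48262786865234) 0.16216720467350498
top 0.172 0.185 17 ((622.6471557617188, -59.862823486328125), (50.9447021484375, 22.15899085998535), 66.54857635498047) 0.18018621405047175
top 0.185 0.22 223 ((634.1774291992188, -65.20701599121094), (46.73162841796875, 49.108768463134766), 1.1192536354064941) 0.19989477637996833
blue 428 [0.05577381 0.12303536 0.1406019  0.1640057  0.16809065]
green 48 [ 0.51781745 -0.13422557  0.13535262]
scene 0.05 0.07 2194 ((576.6619873046875, -56.08317565917969), (224.9250030517578, 228.03440856933594), 81.17918395996094) 0.06053111031990255
scene 0.135 0.155 399 ((574.5628662109375, -78.65419006347656), (152.00717163085938, 147.29351806640625), 81.63795471191406) 0.14705621532666613
scene 0.155 0.172 219 ((584.9654541015625, -55.35493469238281), (104.18001556396484, 151.52493286132812), 80.58140563964844) 0.16289547822609807
scene 0.172 0.185 32 ((651.2891235351562, -71.2500991821289), (47.756954193115234, 17.086599349975586), 65.09883880615234) 0.17829298129606252
scene 0.185 0.22 210 ((635.9627685546875, -63.42777633666992), (47.369075775146484, 52.243316650390625), 60.991188049316406) 0.1993980805051091
blue 294 [0.12133712 0.13433727 0.15977949 0.16506342 0.16919871]
green 39 [ 0.52341067 -0.13550363  0.13722288]
```

```bash
cat >> h.py <<'E'
ROT=np.radians(-8.9); RC=np.array([0.576,-0.056])
def go(x,y,z,yaw=None):
    """print moves: twist first (from measured pose), then tool-axis shift"""
    s=r.get_state(); p=s["tcp_pos"]; y0=s["eef_rot"][2]
    tw=0
    if yaw is not None:
        tw=-((yaw-y0+180)%360-180)
    yy=np.radians(y0-tw); d=np.array([x,y,z])-p
    t=np.array([d[0]*np.cos(yy)+d[1]*np.sin(yy), d[0]*np.sin(yy)-d[1]*np.cos(yy), -d[2]])*1000
    print("t=%.2f at"%s["time_s"],p.round(4),s["eef_rot"].round(2),"j6 %.1f j1 %.1f w %.4f F"%(s["joints"][5],s["joints"][0],s["gripper_width"]),s["contact_force"].round(1)," TWIST %.2f then SHIFT"%tw,t.round(2))
def slot(x,y,z=0):  # rack frame (front middle) -> world
    X=x-0.06; return np.array([RC[0]+X*np.cos(ROT)-y*np.sin(ROT),RC[1]+X*np.sin(ROT)+y*np.cos(ROT),z])
def inslot(P):
    d=np.asarray(P)[...,:2]-RC
    return np.stack([d[...,0]*np.cos(ROT)+d[...,1]*np.sin(ROT)+.06,-d[...,0]*np.sin(ROT)+d[...,1]*np.cos(ROT),np.asarray(P)[...,2]],-1)
E
python3 -c "
from h import *
go(0.50,-0.045,0.34,-8.9)"
```

```text
t=0.30 at [0.3019 0.6035 0.2263] [179.97  -0.   -26.58] j6 -16.5 j1 79.9 w 0.0875 F [0.1 0.  0.2]  TWIST -17.68 then SHIFT [ 296.02  610.1  -113.74]
```

Request:
{"fn": "step_arm", "kwargs": {"commands": [[[0,0,-40],-8.8],[[0,0,-30],-8.9],[[20,40,-4],0],[[20,41,-4],0],[[20,41,-4],0],[[20,41,-4],0],[[20,41,-4],0],[[20,41,-4],0],[[20,41,-4],0],[[20,41,-4],0],[[20,41,-4],0],[[20,41,-4],0],[[20,41,0],0],[[20,41,0],0],[[20,40,0],0],[[20,40,0],0],[[16,40,0],0],[[0,0,0],0]]}}

```text
time_s: 2.55
tcp_pos: [0.5003, -0.048, 0.3363]
eef_rot: [180.0, 0.0, -9.1]
contact_force: [0.2, 0.7, -0.1]
gripper_width: 0.0876
```

```bash
python3 - <<'E'
from h import *
go(0.50,-0.045,0.34,-8.9)
c=cap("wrist"); save(c,"w1.png"); np.savez("w1.npz",z=c["z_map"],T=c["T"])
E
```

```text
t=2.55 at [ 0.5003 -0.048   0.3363] [ 1.7997e+02  3.0000e-02 -9.0800e+00] j6 64.0 j1 17.0 w 0.0876 F [ 0.2  0.7 -0.1]  TWIST -0.18 then SHIFT [-0.74 -2.91 -3.74]
```

View pics/w1.png

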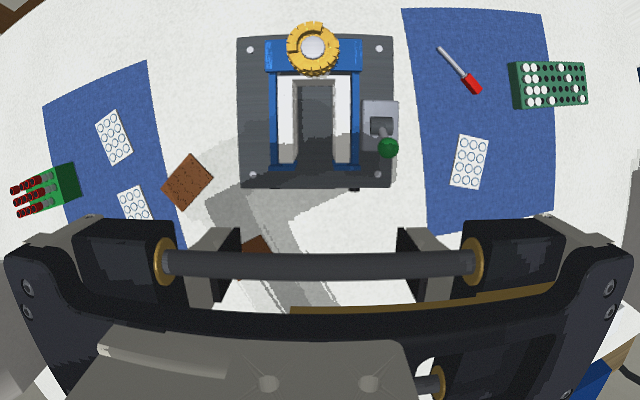

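```bash
python3 - <<'E'
from h import *
c=cap("wrist"); P=cloud(c); hsv=cv2.cvtColor(c["img"],cv2.COLOR_RGB2HSV)
v,u=np.mgrid[0:400,0:640]
ok=(v<210)&(u>225)&(u<400)
m=ok&(abs(P[...,2]-.06)<.006); Q=P[m]
print("deck",len(Q),cv2.minAreaRect((Q[:,:2]*1000).astype(np.float32)),np.median(Q[:,2]))
S=inslot(P)
blue=ok&(hsv[...,0]>100)&(hsv[...,0]<125)&(hsv[...,1]>150)&(P[...,2]>.1)
B=S[blue]*1000
for lo,hi in [(-30,0),(0,40),(40,80),(80,140)]:
    b=B[(B[:,0]>lo)&(B[:,0]<hi)]
    top=b[b[:,2]>155]
    print(lo,hi,len(b),"x",b[:,0].min().round(1),b[:,0].max().round(1),"z pct",np.percentile(b[:,2],[2,25,50,75,98]).round(1), "top |y|", np.percentile(top[:,1],[0,5,45,55,95,100]).round(1) if len(top) else None)
white=ok&(hsv[...,1]<60)&(hsv[...,2]>150)&(P[...,2]>.135)
W=S[white]*1000; print("walls",W.min(0),W.max(0),np.median(W[:,2]), "y+",np.percentile(W[W[:,1]>0][:,1],[2,98]),"y-",np.percentile(W[W[:,1]<0][:,1],[2,98]), "x",np.percentile(W[:,0],[1,99]))
n=ok&(P[...,2]>.185); N=S[n]*1000; print("nut top",len(N),np.percentile(N[:,2],[5,25,50,75,95]).round(1),cv2.minAreaRect(N[:,:2].astype(np.float32)),)
print("stud",np.median(N[np.hypot(N[:,0]-120,N[:,1])<8],0))
g=(hsv[...,0]>45)&(hsv[...,0]<75)&(hsv[...,1]>100)&ok; print("green",np.median(S[g],0),S[g].max(0),S[g].min(0))
save(c,"w1c.png",(230,15,405,205),4) if 0 else save(c,"w1c.png",(230,15,405,205),3)
E
```

```text
deck 12936 ((576.481689453125, -54.96881866455078), (223.4254913330078, 222.67503356933594), 81.10897064208984) 0.06111837847948179
-30 0 373 x -7.7 -0.1 z pct [111.5 136.7 154.2 155.4 156.7] top |y| [-49.3 -46.5 -23.6  26.6  48.2  51.7]
0 40 473 x 0.1 39.9 z pct [127.2 136.3 136.8 137.4 138.5] top |y| None
40 80 496 x 40.0 79.9 z pct [128.7 136.3 136.9 137.4 138.5] top |y| None
80 140 1843 x 80.3 138.2 z pct [135.6 162.8 163.7 164.3 165.5] top |y| [-50.5 -47.3 -27.1  29.5  50.4  52.9]
walls [  1.21362562 -39.17380241 135.00536401] [143.93490478  41.8122221  209.4279604 ] 149.2721411357366 y+ [ 1.00093895 40.79543839] y- [-38.0600295   -1.23502616] x [  3.89942167 129.511098  ]
nut top 2176 [192.2 194.5 200.4 207.7 208.8] ((119.54255676269531, 0.8549633026123047), (48.97224044799805, 50.45146942138672), 76.48043060302734)
stud [1.20274343e+02 6.98393873e-02 2.00073501e+02]
green [ 0.01681379 -0.08437358  0.14195149] [ 0.02769256 -0.07445115  0.1469046 ] [-0.00010514 -0.09843203  0.06051784]
```

View pics/w1c.png

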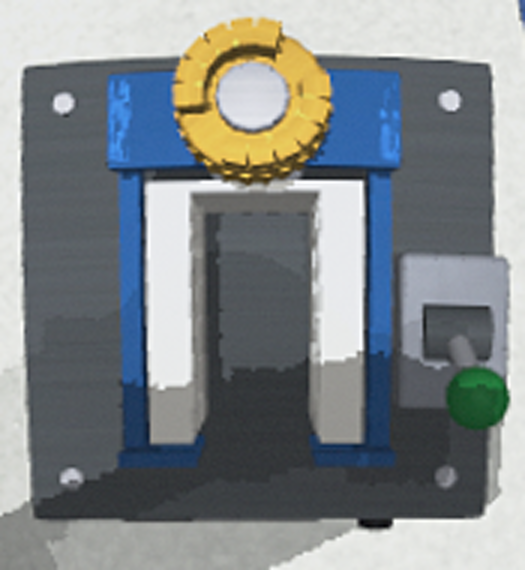

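```bash
cat >> h.py <<'E'
def plate(c,u,v,s=40,h=0.006):
    hsv=cv2.cvtColor(c["img"],cv2.COLOR_RGB2HSV); x0,y0=max(u-s,0),max(v-s,0)
    sub=hsv[y0:v+s,x0:u+s]
    m=((sub[...,2]>120)&(sub[...,1]<100)).astype(np.uint8)
    m=cv2.morphologyEx(m,cv2.MORPH_CLOSE,np.ones((5,5)))
    n,l=cv2.connectedComponents(m); m=(l==l[v-y0,u-x0]).astype(np.uint8)
    vv,uu=np.nonzero(m); Q=onplane(c,uu+x0,vv+y0,h)[:,:2]
    (cx,cy),(a,b),ang=cv2.minAreaRect((Q*1000).astype(np.float32))
    if b>a: ang+=90; a,b=b,a
    return Q.mean(0).round(4),(round(cx,1),round(cy,1)),(round(a,1),round(b,1)),"yaw %.1f"%((ang+90)%180-90)
E
python3 - <<'E'
from h import *
c=cap("wrist")
for u,v in [(115,137),(470,160)]: print("wrist",plate(c,u,v))
c=cap("top")
for u,v in [(235,167),(236,209),(410,216)]: print("top",plate(c,u,v,25))
c=cap("wrist")
hsv=cv2.cvtColor(c["img"],cv2.COLOR_RGB2HSV)
red=((hsv[...,0]<8)|(hsv[...,0]>172))&(hsv[...,1]>140)
v,u=np.nonzero(red[40:120,420:500]); Q=pts(c,u+420,v+40); print("pin handle",Q.mean(0),Q.max(0),Q.min(0),cv2.minAreaRect((onplane(c,u+420,v+40,.02)[:,:2]*1000).astype(np.float32)))
E
```

```text
wrist (array([0.6094, 0.3175]), (610.0, 317.5), (91.7, 64.9), 'yaw 14.6')
wrist (array([ 0.4581, -0.3056]), (458.0, -305.8), (92.1, 63.5), 'yaw -16.2')
top (array([0.6269, 0.3233]), (627.1, 323.1), (61.0, 51.8), 'yaw -74.1')
top (array([0.4627, 0.3084]), (463.1, 309.0), (175.8, 172.4), 'yaw -88.4')
top (array([ 0.4565, -0.3069]), (456.8, -306.9), (88.4, 59.4), 'yaw -17.0')
pin handle [ 0.59089079 -0.31836527  0.01816598] [ 0.60906003 -0.3038413   0.02315367] [ 0.57465063 -0.33533489  0.00065698] ((591.146484375, -317.0269470214844), (38.2630615234375, 22.096309661865234), 38.864986419677734)
```

```bash
python3 -c "
from h import *
go(0.4257,-0.2966,0.10,-16.5)"
```

```text
t=2.80 at [ 0.5001 -0.0449  0.3367] [-1.7999e+02 -1.0000e-02 -8.8100e+00] j6 63.9 j1 17.3 w 0.0875 F [-0.3  0.   0.4]  TWIST 7.69 then SHIFT [1.7000e-01 2.6242e+02 2.3668e+02]
```

Request:
{"fn": "step_arm", "kwargs": {"commands": [[[0,38,0],7.7],[[0,38,20],0],[[0,38,34],0],[[0,38,36],0],[[0,38,36],0],[[0,38,36],0],[[0,35,36],0],[[0,0,38],0],[[0,0,0],0],[[0,0,0],0]], "gripper": 0, "grip_force": 45}}

```text
time_s: 4.05
tcp_pos: [0.4314, -0.2986, 0.102]
eef_rot: [180.0, -0.1, -16.5]
contact_force: [1.0, 0.0, 0.6]
gripper_width: 0.0881
```

```bash
python3 - <<'E'
from h import *
go(0.4257,-0.2966,0.10,-16.5)
c=cap("wrist"); save(c,"w2.png")
print(proj(c,[c["state"]["tcp_pos"]]), proj(c,[[0.4573,-0.306,.006]]))
go(0.4257,-0.2966,0.001,-16.5)
E
```

```text
t=4.05 at [ 0.4314 -0.2986  0.102 ] [ 1.7998e+02 -9.0000e-02 -1.6470e+01] j6 86.7 j1 -13.2 w 0.0881 F [1.  0.  0.6]  TWIST 0.03 then SHIFT [-6.03 -0.27  1.99]
[[318.66324635 243.75364116]] [[318.21854112 166.99262456]]
t=4.10 at [ 0.4317 -0.2986  0.1024] [ 1.7998e+02 -1.5000e-01 -1.6470e+01] j6 86.7 j1 -13.2 w 0.0878 F [0.3 0.1 0.1]  TWIST 0.03 then SHIFT [ -6.33  -0.24 101.4 ]
```

View pics/w2.png

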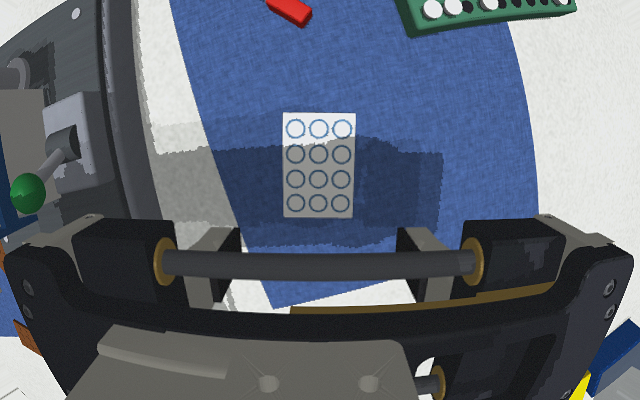

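Request:
{"fn": "step_arm", "kwargs": {"commands": [[[-6,0,25],0],[[0,0,30],0],[[0,0,25],0],[[0,0,12],0],[[0,0,6],0],[[0,0,2],0],[[0,0,0],0],[[0,0,0],0]]}}

```text
time_s: 5.1
tcp_pos: [0.4248, -0.2973, 0.0011]
eef_rot: [180.0, -0.1, -16.6]
contact_force: [0.2, 0.3, 0.7]
gripper_width: 0.0874
```

```bash
python3 - <<'E'
from h import *
go(0.4257,-0.2966,0.001,-16.5)
E
```

```text
t=5.10 at [ 0.4248 -0.2973  0.0011] [ 1.800e+02 -6.000e-02 -1.657e+01] j6 86.7 j1 -13.3 w 0.0874 F [0.2 0.3 0.7]  TWIST -0.07 then SHIFT [ 0.68 -0.94  0.13]
```

Close on the plate.

Request:
{"fn": "step_arm", "kwargs": {"commands": [[[0,0,0],0],[[0,0,0],0],[[0,0,0],0],[[0,0,0],0],[[0,0,0],0],[[0,0,0],0]], "gripper": 1, "grip_force": 45}}

```text
time_s: 5.85
tcp_pos: [0.4244, -0.2972, 0.0006]
eef_rot: [180.0, 0.0, -16.6]
contact_force: [-0.9, -0.1, 0.8]
gripper_width: 0.0593
```

Request:
{"fn": "step_arm", "kwargs": {"commands": [[[0,0,-5],0],[[0,0,-10],0],[[0,0,-25],0],[[0,0,-40],0],[[0,0,-40],0],[[0,0,-30],0],[[0,0,0],0],[[0,0,0],0]]}}

```text
time_s: 6.85
tcp_pos: [0.424, -0.2969, 0.1505]
eef_rot: [-180.0, 0.0, -16.6]
contact_force: [-0.3, 0.4, -0.7]
gripper_width: 0.0593
```

```bash
python3 - <<'E'
from h import *
print(slot(-0.1,0))
go(*slot(-0.10,0,.15),-8.9)
c=cap("wrist"); save(c,"w3.png")
E
```

```text
[ 0.41792642 -0.03124634  0.        ]
t=6.85 at [ 0.424  -0.2969  0.1505] [-179.98    0.    -16.59] j6 86.7 j1 -13.3 w 0.0593 F [-0.3  0.4 -0.7]  TWIST -7.69 then SHIFT [ -47.06 -261.54    0.51]
```

View pics/w3.png

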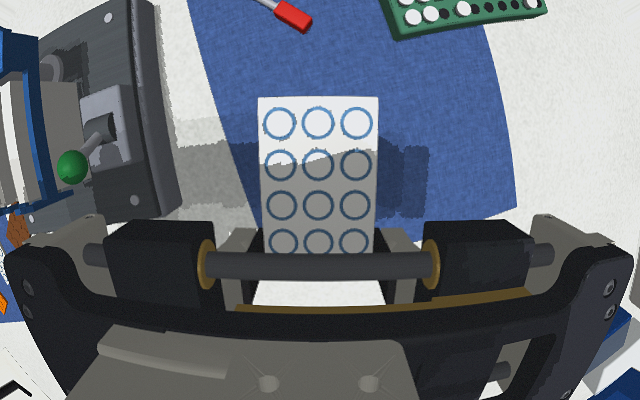

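Request:
{"fn": "step_arm", "kwargs": {"commands": [[[-12,0,0],-4],[[-10,-30,0],-3.7],[[-10,-38,0],0],[[-10,-40,0],0],[[-5,-40,0],0],[[0,-40,0],0],[[0,-38,0],0],[[0,-35,0],0],[[0,0,20],0],[[0,0,20],0],[[0,0,10],0],[[0,0,0],0],[[0,0,0],0]]}}

```text
time_s: 8.52
tcp_pos: [0.4209, -0.0302, 0.1009]
eef_rot: [-180.0, -0.0, -8.9]
contact_force: [0.1, -0.7, 0.1]
gripper_width: 0.0589
```

```bash
cat >> h.py <<'E'
def held(c):
    """rough plate edges in rack frame from depth"""
    P=cloud(c); S=inslot(P)*1000; tz=c["state"]["tcp_pos"][2]*1000
    v,u=np.mgrid[0:400,0:640]; hsv=cv2.cvtColor(c["img"],cv2.COLOR_RGB2HSV)
    m=(v<245)&(u>200)&(u<440)&(abs(S[...,2]-tz-5)<6)&(hsv[...,1]<90)&(abs(S[...,1])<45)
    return S[m],m
E
python3 - <<'E'
from h import *
go(*slot(-0.10,0,.095),-8.9)
c=cap("wrist"); save(c,"w4.png")
H,m=held(c); print(len(H),"x",np.percentile(H[:,0],[0,1,99,100]).round(1),"y",np.percentile(H[:,1],[0,1,50,99,100]).round(1),"z",np.percentile(H[:,2],[2,50,98]).round(1))
for lo in range(-90,0,15):
    k=(H[:,0]>lo)&(H[:,0]<lo+15)
    if k.sum()>20: print(lo,k.sum(),"y",np.percentile(H[k,1],[1,99]).round(1),"z %.2f"%np.median(H[k,2]))
S=inslot(cloud(c))*1000
v,u=np.mgrid[0:400,0:640]
m=(v<245)&(S[...,0]>20)&(S[...,0]<80)&(abs(S[...,2]-149)<4)
for s in (1,-1):
    W=S[m&(S[...,1]*s>10)]; print("wall",len(W),np.percentile(W[:,1],[2,98]).round(1),np.median(W[:,2]).round(1))
E
```

```text
t=8.53 at [ 0.4209 -0.0302  0.1009] [-1.80e+02 -2.00e-02 -8.88e+00] j6 58.2 j1 22.9 w 0.0589 F [ 0.1 -0.7  0.1]  TWIST 0.02 then SHIFT [-2.81  1.45  5.95]
15797 x [-95.1 -93.7  19.3  35.2] y [-43.7 -28.1   1.7  31.5  44.9] z [105.9 107.5 109.3]
-90 2879 y [-39.5  41.2] z 107.57
-75 2877 y [-27.5  31. ] z 107.53
-60 2937 y [-27.6  31. ] z 107.58
-45 3110 y [-27.3  31.1] z 107.41
-30 2780 y [-27.4  31.2] z 107.29
-15 24 y [-39.6  41.8] z 106.96Traceback (most recent call last):
  File "<stdin>", line 12, in <module>
    return _quantile_unchecked(
        a, q, axis, out, overwrite_input, method, keepdims, weights)
    return _ureduce(a,
                    func=_quantile_ureduce_func,
    ...<5 lines>...
                    overwrite_input=overwrite_input,
                    method=method)
    r = func(a, **kwargs)
    result = _quantile(arr,
                       quantiles=q,
    ...<2 lines>...
                       out=out,
                       weights=wgt)
    slices_having_nans = np.isnan(arr[-1, ...])
                                  ~~~^^^^^^^^^
IndexError: index -1 is out of bounds for axis 0 with size 0
```

View pics/w4.png

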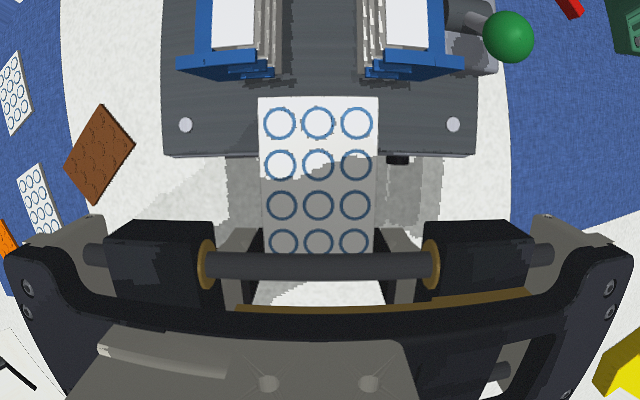

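```bash
python3 - <<'E'
from h import *
c=cap("wrist"); go(*slot(-0.10,0,.095),-8.9)
S=inslot(cloud(c))*1000; hsv=cv2.cvtColor(c["img"],cv2.COLOR_RGB2HSV)
v,u=np.mgrid[0:400,0:640]
blue=(v<100)&(u>150)&(u<480)&(hsv[...,0]>100)&(hsv[...,0]<125)&(hsv[...,1]>130)
m=blue&(abs(S[...,2]-156)<4)&(S[...,0]<3)
B=S[m]; print("bars top",len(B),np.median(B[:,2]),"x",np.percentile(B[:,0],[2,98]))
for s in (1,-1):
    b=B[B[:,1]*s>0][:,1]; print(np.percentile(b,[1,99]))
w=(v<90)&(u>190)&(u<450)&(hsv[...,1]<60)&(hsv[...,2]>140)&(abs(S[...,2]-149)<4)
W=S[w]; print("wall",len(W), np.percentile(W[:,0],[1,99]))
for s in (1,-1):
    b=W[W[:,1]*s>0]; print(np.percentile(b[:,1],[1,99]))
    # slope
    x=b[:,0]; bins=[(lo,np.percentile(b[(x>lo)&(x<lo+8)][:,1],2 if s>0 else 98).round(1),np.percentile(b[(x>lo)&(x<lo+8)][:,1],98 if s>0 else 2).round(1)) for lo in range(0,60,8) if ((x>lo)&(x<lo+8)).sum()>30]; print(bins)
save(c,"w4c.png",(150,0,490,110),2)
E
```

```text
t=8.62 at [ 0.421  -0.0302  0.1011] [-1.7997e+02 -5.0000e-02 -8.8800e+00] j6 58.2 j1 22.9 w 0.0594 F [ 0.1  0.8 -0.6]  TWIST 0.02 then SHIFT [-2.86  1.55  6.12]
bars top 2396 155.1865643712021 x [-7.82307054 -2.80098942]
[22.99206279 52.60140371]
[-50.46128123 -20.87321251]
wall 3853 [ 0.35492144 19.07717473]
[25.09965815 40.9466531 ]
[(0, np.float64(25.2), np.float64(40.6)), (8, np.float64(25.3), np.float64(40.8)), (16, np.float64(25.3), np.float64(40.9))]
[-38.81727329 -23.01121886]
[(0, np.float64(-23.1), np.float64(-38.5)), (8, np.float64(-23.1), np.float64(-38.5)), (16, np.float64(-23.4), np.float64(-38.6))]
```

View pics/w4c.png

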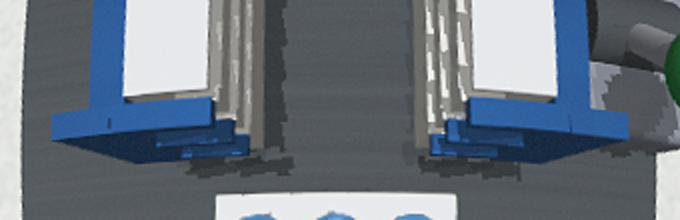

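```bash
sed -i 's/RC=np.array(\[0.576,-0.056\])/RC=np.array([0.5761,-0.0552])/' h.py; python3 -c "
from h import *
go(*slot(-0.10,0,.0949),-8.9)
go(*slot(-0.022,0,.0949),-8.9)"
```

```text
t=8.62 at [ 0.421  -0.0302  0.1011] [-1.7997e+02 -5.0000e-02 -8.8800e+00] j6 58.2 j1 22.9 w 0.0594 F [ 0.1  0.8 -0.6]  TWIST 0.02 then SHIFT [-2.89  0.74  6.22]
t=8.62 at [ 0.421  -0.0302  0.1011] [-1.7997e+02 -5.0000e-02 -8.8800e+00] j6 58.2 j1 22.9 w 0.0594 F [ 0.1  0.8 -0.6]  TWIST 0.02 then SHIFT [75.11  0.74  6.22]
```

Request:
{"fn": "step_arm", "kwargs": {"commands": [[[0,0.8,6.2],0],[[0,0,0],0],[[10,0,0],0],[[10,0,0],0],[[5,0,0],0],[[5,0,0],0],[[0,0,0],0]]}}

```text
time_s: 9.5
tcp_pos: [0.4504, -0.0357, 0.0942]
eef_rot: [180.0, 0.0, -8.9]
contact_force: [0.0, 0.3, -0.1]
gripper_width: 0.0592
```

```bash
python3 - <<'E'
from h import *
go(*slot(-0.022,0,.0949),-8.9)
c=cap("wrist"); save(c,"w5.png",(150,0,490,260),2)
c=cap("scene"); save(c,"s5.png",(260,170,380,290),5)
E
```

```text
t=9.50 at [ 0.4504 -0.0357  0.0942] [ 1.7999e+02  1.0000e-02 -8.8900e+00] j6 60.5 j1 20.6 w 0.0592 F [ 0.   0.3 -0.1]  TWIST 0.01 then SHIFT [45.25 -0.17 -0.66]
```

View pics/w5.png

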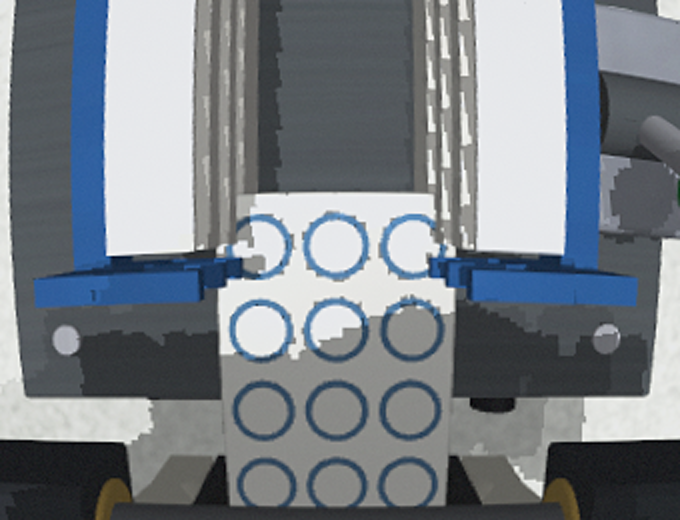

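View pics/s5.png

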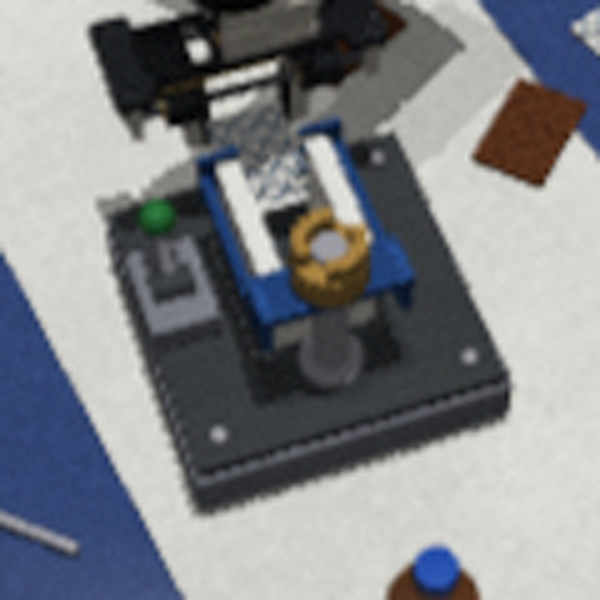

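Request:
{"fn": "step_arm", "kwargs": {"commands": [[[5,0,-0.6],0],[[8,0,0],0],[[8,0,0],0],[[8,0,0],0],[[8,0,0],0],[[6,0,0],0],[[0,0,0],0],[[0,0,0],0]]}}

```text
time_s: 10.6
tcp_pos: [0.4923, -0.0423, 0.0949]
eef_rot: [180.0, 0.0, -8.9]
contact_force: [0.5, 0.5, -0.7]
gripper_width: 0.0589
```

```bash
python3 - <<'E'
from h import *
go(*slot(-0.022,0,.0949),-8.9)
c=cap("wrist"); save(c,"w6.png",(150,0,490,260),2)
H,m=held(c); k=(H[:,0]>-5)&(H[:,0]<60);print(len(H[k]),np.percentile(H[k,0],[1,99]),np.percentile(H[k,2],[1,50,99]))
E
```

```text
t=10.60 at [ 0.4923 -0.0423  0.0949] [ 1.7999e+02  2.0000e-02 -8.8800e+00] j6 63.2 j1 17.9 w 0.0589 F [ 0.5  0.5 -0.7]  TWIST 0.02 then SHIFT [ 2.79 -0.24 -0.03]
10188 [-4.24698164 55.01273405] [ 99.7613184  101.39780534 104.440423  ]
```

View pics/w6.png

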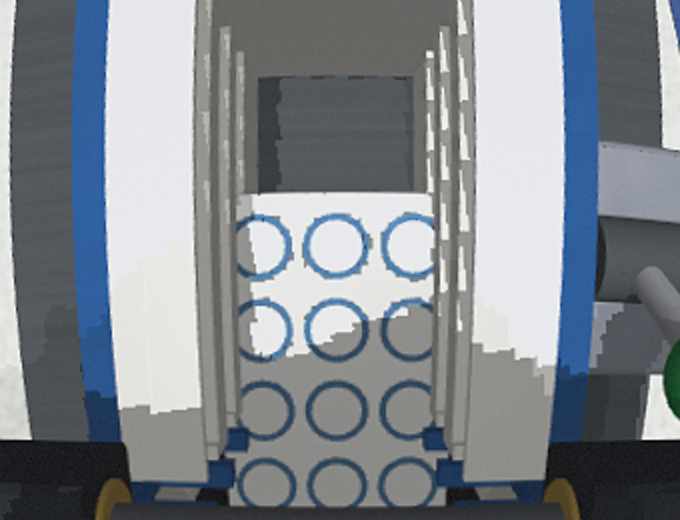

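Request:
{"fn": "step_arm", "kwargs": {"commands": [[[0,0,0],0],[[0,0,0],0],[[0,0,0],0],[[0,0,0],0],[[-5,0,0],0],[[-15,0,0],0],[[-20,0,0],0],[[-15,0,0],0],[[0,0,-20],0],[[0,0,-35],0],[[0,0,0],9],[[-8,0,0],0]], "gripper": 0}}

```text
time_s: 12.15
tcp_pos: [0.4301, -0.0311, 0.1502]
eef_rot: [-180.0, -0.0, -17.8]
contact_force: [-0.7, 0.5, -0.2]
gripper_width: 0.0872
```

```bash
python3 - <<'E'
from h import *
go(*slot(-0.09,0,.15),-98.9)
c=cap("wrist"); save(c,"w7.png")
c=cap("top"); save(c,"t7.png",(290,120,410,220),5)
E
```

```text
t=12.15 at [ 0.4301 -0.0311  0.1502] [-1.7997e+02 -3.0000e-02 -1.7840e+01] j6 49.9 j1 22.3 w 0.0872 F [-0.7  0.5 -0.2]  TWIST 81.06 then SHIFT [1.18 2.04 0.15]
```

View pics/w7.png

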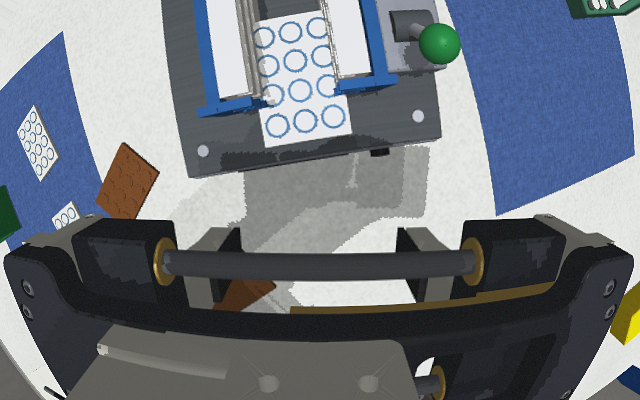

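Request:
{"fn": "step_arm", "kwargs": {"commands": [[[0,0,0],10.1],[[0,0,0],10.1],[[0,0,0],10.1],[[0,0,0],10.1],[[0,0,0],10.1],[[0,0,0],10.1],[[0,0,0],10.1],[[0,0,0],10.3],[[0,0,0],0],[[0,0,0],0]], "gripper": 0.545}}

```text
time_s: 13.5
tcp_pos: [0.4304, -0.0313, 0.1497]
eef_rot: [180.0, -0.0, -98.6]
contact_force: [-0.3, -0.4, 0.2]
gripper_width: 0.0399
```

```bash
python3 - <<'E'
from h import *
go(*slot(-0.09,0,.0935),-98.9)
c=cap("wrist"); save(c,"w8.png")
S=inslot(cloud(c))*1000
print(proj(c,[slot(-0.035,0,.095),slot(-0.03,0,.095),c["state"]["tcp_pos"]]))
E
```

```text
t=13.50 at [ 0.4304 -0.0313  0.1497] [ 1.7998e+02 -2.0000e-02 -9.8570e+01] j6 -30.8 j1 22.2 w 0.0399 F [-0.3 -0.4  0.2]  TWIST 0.33 then SHIFT [ 1.06  2.34 56.24]
[[247.78889163 210.21324526]
 [241.27570568 210.13334295]
 [319.46402488 242.58067181]]
```

View pics/w8.png

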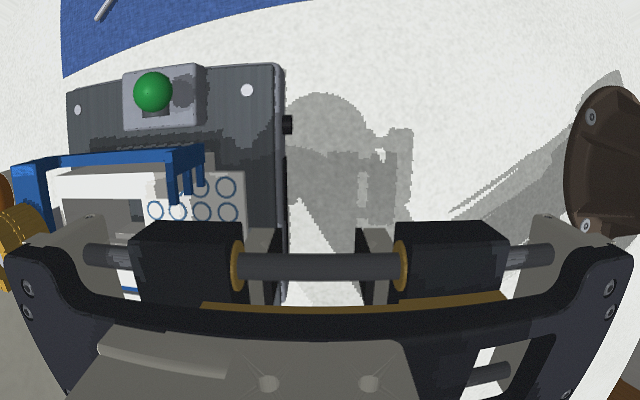

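Request:
{"fn": "step_arm", "kwargs": {"commands": [[[1,0,15],0.3],[[0,0,20],0],[[0,0,15],0],[[0,0,6],0],[[0,0,0],0]]}}

```text
time_s: 14.18
tcp_pos: [0.4304, -0.0323, 0.0939]
eef_rot: [180.0, -0.0, -99.1]
contact_force: [0.0, 0.1, 0.7]
gripper_width: 0.0399
```

```bash
python3 - <<'E'
from h import *
go(*slot(-0.038,0,.0935),-98.9)
c=cap("wrist"); save(c,"w9.png",(40,80,360,280),2)
E
```

```text
t=14.18 at [ 0.4304 -0.0323  0.0939] [ 1.7997e+02 -2.0000e-02 -9.9100e+01] j6 -31.2 j1 22.1 w 0.0399 F [0.  0.1 0.7]  TWIST -0.20 then SHIFT [ 4.000e-02 -4.947e+01  3.700e-01]
```

View pics/w9.png

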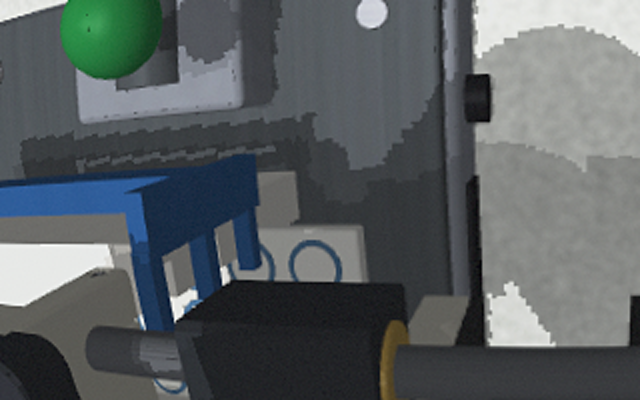

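Request:
{"fn": "step_arm", "kwargs": {"commands": [[[0,-8,0],0],[[0,-8,0],0],[[0,-8,0],0],[[0,-8,0],0],[[0,-6,0],0],[[0,0,0],0]]}}

```text
time_s: 14.98
tcp_pos: [0.4684, -0.0385, 0.0938]
eef_rot: [180.0, -0.0, -99.2]
contact_force: [0.7, 0.7, 0.4]
gripper_width: 0.0396
```

```bash
python3 - <<'E'
from h import *
go(*slot(-0.038,0,.0935),-98.9)
c=cap("wrist"); save(c,"w10.png",(0,80,360,280),2)
E
```

```text
t=14.97 at [ 0.4684 -0.0385  0.0938] [ 1.7999e+02 -1.0000e-02 -9.9190e+01] j6 -28.6 j1 19.4 w 0.0396 F [0.7 0.7 0.4]  TWIST -0.29 then SHIFT [ -0.12 -11.     0.34]
```

View pics/w10.png

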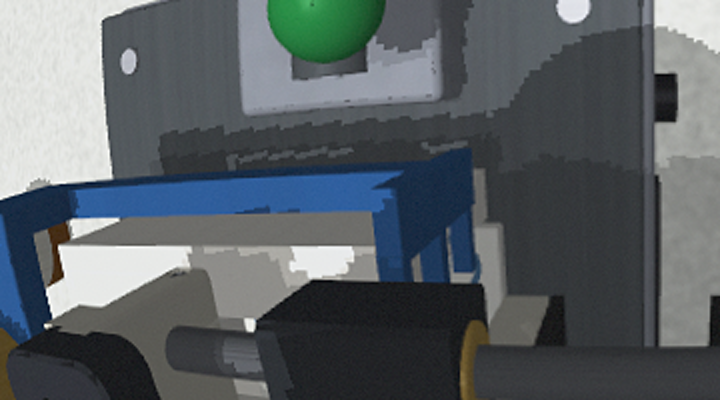

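Request:
{"fn": "step_arm", "kwargs": {"commands": [[[0,-4,0],0],[[0,-4,0],0],[[0,-3,0],0],[[0,0,0],0]]}}

```text
time_s: 15.52
tcp_pos: [0.4791, -0.0401, 0.094]
eef_rot: [-180.0, 0.0, -99.2]
contact_force: [-0.6, 0.6, -0.4]
gripper_width: 0.0398
```

Request:
{"fn": "step_arm", "kwargs": {"commands": [[[0,-1,0],0],[[0,0,0],0]]}}

```text
time_s: 15.78
tcp_pos: [0.4798, -0.0403, 0.094]
eef_rot: [180.0, -0.0, -99.2]
contact_force: [1.0, 0.2, 0.3]
gripper_width: 0.0397
```

Request:
{"fn": "step_arm", "kwargs": {"commands": [[[0,-1,0],0],[[0,0,0],0]]}}

```text
time_s: 16.02
tcp_pos: [0.4809, -0.0404, 0.094]
eef_rot: [-180.0, -0.0, -99.2]
contact_force: [-0.4, -0.4, -0.5]
gripper_width: 0.0395
```

```bash
python3 - <<'E'
from h import *
go(*slot(-0.038,0,.0935),-98.9)
c=cap("wrist"); save(c,"w11.png",(0,80,360,280),2)
E
```

```text
t=16.02 at [ 0.4809 -0.0404  0.094 ] [-180.     -0.    -99.17] j6 -27.8 j1 18.6 w 0.0395 F [-0.4 -0.4 -0.5]  TWIST -0.27 then SHIFT [-0.14  1.62  0.48]
```

View pics/w11.png

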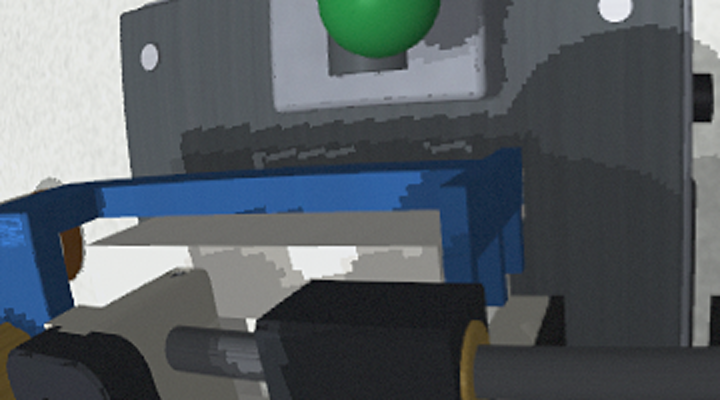

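Request:
{"fn": "step_arm", "kwargs": {"commands": [[[0,-1,0],0],[[0,0,0],0]]}}

```text
time_s: 16.32
tcp_pos: [0.4819, -0.0406, 0.094]
eef_rot: [-180.0, -0.0, -99.2]
contact_force: [0.4, -0.0, -0.2]
gripper_width: 0.04
```

Request:
{"fn": "step_arm", "kwargs": {"commands": [[[0,-1,0],0],[[0,0,0],0]]}}

```text
time_s: 16.58
tcp_pos: [0.4829, -0.0407, 0.094]
eef_rot: [-180.0, -0.0, -99.2]
contact_force: [-0.9, 0.4, 0.4]
gripper_width: 0.04
```

Request:
{"fn": "step_arm", "kwargs": {"commands": [[[0,-1,0],0],[[0,0,0],0]]}}

```text
time_s: 16.82
tcp_pos: [0.4839, -0.0409, 0.094]
eef_rot: [-180.0, 0.0, -99.2]
contact_force: [-0.5, -0.2, -0.1]
gripper_width: 0.0394
```

Request:
{"fn": "step_arm", "kwargs": {"commands": [[[0,-1,0],0],[[0,0,0],0]]}}

```text
time_s: 17.08
tcp_pos: [0.4849, -0.0411, 0.094]
eef_rot: [-180.0, 0.0, -99.2]
contact_force: [-0.2, 0.6, 0.2]
gripper_width: 0.0399
```

Request:
{"fn": "step_arm", "kwargs": {"commands": [[[0,-1,0],0],[[0,0,0],0]]}}

```text
time_s: 17.32
tcp_pos: [0.4858, -0.0412, 0.094]
eef_rot: [-180.0, 0.0, -99.2]
contact_force: [0.2, 0.8, -0.6]
gripper_width: 0.04
```

Request:
{"fn": "step_arm", "kwargs": {"commands": [[[0,-1,0],0],[[0,0,0],0]]}}

```text
time_s: 17.58
tcp_pos: [0.4867, -0.0414, 0.0939]
eef_rot: [180.0, -0.0, -99.2]
contact_force: [-0.3, -0.4, -0.6]
gripper_width: 0.0398
```

```bash
python3 - <<'E'
from h import *
go(*slot(-0.038,0,.0935),-98.9)
c=cap("scene"); save(c,"s12.png",(270,180,370,280),6)
E
```

```text
t=17.57 at [ 0.4867 -0.0414  0.0939] [179.99  -0.   -99.17] j6 -27.4 j1 18.3 w 0.0398 F [-0.3 -0.4 -0.6]  TWIST -0.27 then SHIFT [-0.19  7.59  0.44]
```

View pics/s12.png

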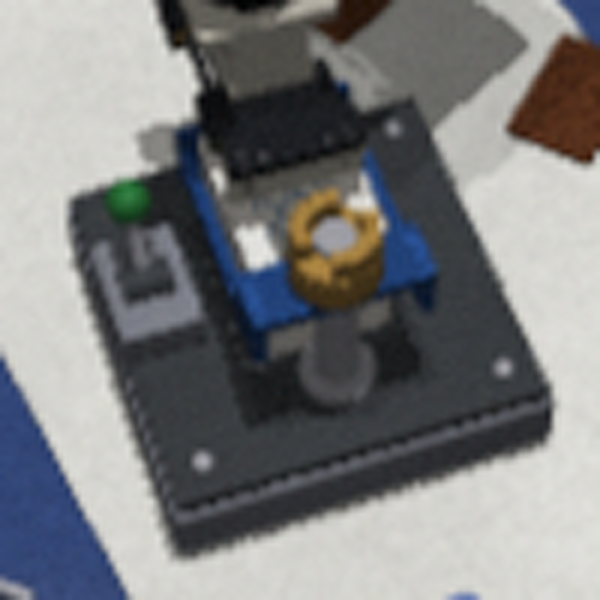

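Request:
{"fn": "step_arm", "kwargs": {"commands": [[[0,10,0],0],[[0,20,0],0],[[0,25,-10],0],[[0,0,-30],-9],[[0,0,-30],-10.3],[[0,0,-30],-10.3],[[0,0,-10],-10.3],[[0,0,0],-10.3],[[0,0,0],-10.3],[[0,0,0],-10.3],[[0,0,0],-10.3],[[0,0,0],-9.1],[[0,0,0],0],[[0,0,0],0]], "gripper": 0}}

```text
time_s: 19.38
tcp_pos: [0.4322, -0.0326, 0.204]
eef_rot: [-180.0, -0.0, -9.2]
contact_force: [-0.3, 0.7, 0.6]
gripper_width: 0.0877
```

```bash
cat >> h.py <<'E'
def rackplates(c,lo=85,hi=160):
    """white plate tops between the ledges, rack frame: extents per height band"""
    S=inslot(cloud(c))*1000; hsv=cv2.cvtColor(c["img"],cv2.COLOR_RGB2HSV)
    v,u=np.mgrid[0:400,0:640]
    ok=(v<240)&(abs(S[...,1])<18)&(S[...,0]>-50)&(S[...,0]<110)
    for f in (90,112,134):
        m=ok&(abs(S[...,2]-f-7.2)<4.5)
        Q=S[m]
        if len(Q)<100: print("floor",f,"none",len(Q)); continue
        out=[]
        for y in (-15,-8,0,8,15):
            q=Q[abs(Q[:,1]-y)<3]
            if len(q)>10: out.append((y,q[:,0].min().round(1),q[:,0].max().round(1)))
        A=np.c_[Q[:,0],Q[:,1],np.ones(len(Q))]; k=np.linalg.lstsq(A,Q[:,2],rcond=None)[0]
        print("floor",f,len(Q),"z med %.1f"%np.median(Q[:,2]),"slope x %.3f y %.3f"%(k[0],k[1]),out)
E
python3 - <<'E'
from h import *
go(*slot(-0.08,0,.21),-8.9)
c=cap("wrist"); save(c,"w13.png"); rackplates(c)
E
```

```text
t=19.38 at [ 0.4322 -0.0326  0.204 ] [-1.7999e+02 -1.0000e-02 -9.1700e+00] j6 58.9 j1 21.9 w 0.0877 F [-0.3  0.7  0.6]  TWIST -0.27 then SHIFT [ 5.7   0.04 -6.04]
floor 90 3891 z med 97.3 slope x 0.000 y 0.002 [(-15, np.float64(4.4), np.float64(88.3)), (-8, np.float64(5.0), np.float64(88.4)), (0, np.float64(5.0), np.float64(88.1)), (8, np.float64(5.0), np.float64(88.2)), (15, np.float64(5.2), np.float64(88.9))]
floor 112 none 0
floor 134 none 0
```

View pics/w13.png

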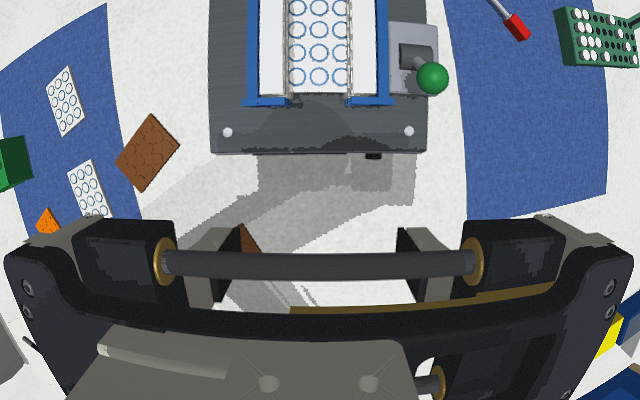

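```bash
python3 - <<'E'
from h import *
c=cap("wrist"); print(plate(c,65,100))
go(0.430,.3015,.10,8.1)
E
```

```text
(array([0.6087, 0.3174]), (610.1, 317.0), (90.6, 65.3), 'yaw 14.5')
t=19.48 at [ 0.4323 -0.0326  0.204 ] [-180.    -0.    -9.1] j6 59.0 j1 21.9 w 0.0877 F [-0.   0.   0.1]  TWIST -17.20 then SHIFT [  44.81 -331.1   103.97]
```

Request:
{"fn": "step_arm", "kwargs": {"commands": [[[0,-20,0],-8.6],[[0,-36,0],-8.6],[[0,-40,0],0],[[5,-40,0],0],[[10,-40,10],0],[[10,-40,15],0],[[10,-40,20],0],[[6,-40,20],0],[[0,-30,20],0],[[0,-10,19],0],[[0,0,0],0],[[0,0,0],0]], "gripper": 0.18}}

```text
time_s: 20.98
tcp_pos: [0.4365, 0.3059, 0.1005]
eef_rot: [180.0, -0.0, 8.2]
contact_force: [0.4, 0.0, 0.8]
gripper_width: 0.072
```

```bash
python3 - <<'E'
from h import *
go(0.430,.3015,.10,8.1)
c=cap("wrist"); save(c,"w14.png"); u,v=proj(c,[[.4625,.306,.006]])[0].astype(int); print(u,v,plate(c,u,v,60))
E
```

```text
t=20.98 at [0.4365 0.3059 0.1005] [ 1.80e+02 -2.00e-02  8.19e+00] j6 42.1 j1 56.1 w 0.0720 F [0.4 0.  0.8]  TWIST 0.09 then SHIFT [-7.1   3.44  0.51]
322 168 (array([0.4659, 0.3064]), (464.8, 306.5), (89.5, 61.1), 'yaw 8.1')
```

View pics/w14.png

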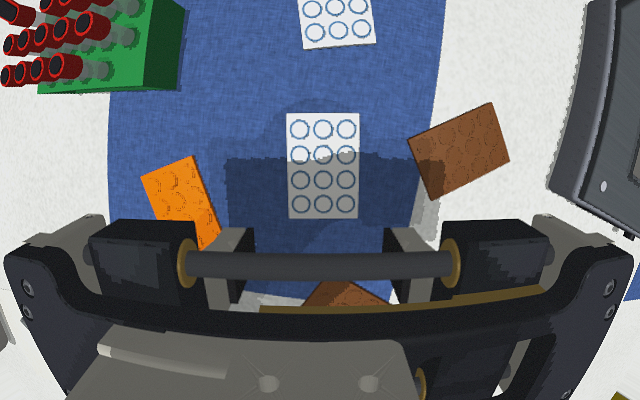

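```bash
python3 - <<'E'
from h import *
c=cap("wrist"); s=c["state"]; yy=np.radians(8.15)
G=np.array([.4316,.3018])
for uv in [(222,240),(216,248),(342,280),(390,303),(310,303),(430,198)]:
    d=onplane(c,*np.array(uv,float),.006)[:2]-G
    print(uv,(d[0]*np.cos(yy)+d[1]*np.sin(yy)).round(4),(d[0]*np.sin(yy)-d[1]*np.cos(yy)).round(4))
go(.4316,.3018,.001,8.1)
E
```

```text
(222, 240) -0.0342 -0.0921
(216, 248) -0.0426 -0.0991
(342, 280) -0.0744 0.019
(390, 303) -0.1032 0.0684
(310, 303) -0.101 -0.0115
(430, 198) 0.006 0.096
t=21.07 at [0.4368 0.306  0.101 ] [-1.7994e+02 -6.0000e-02  8.1800e+00] j6 42.1 j1 56.1 w 0.0720 F [ 0.7 -1.4  0. ]  TWIST 0.08 then SHIFT [-5.72  3.41 99.96]
```

All clear of the fingers. Descend, close, lift.

Request:
{"fn": "step_arm", "kwargs": {"commands": [[[-5.7,3.4,25],0],[[0,0,30],0],[[0,0,25],0],[[0,0,12],0],[[0,0,6],0],[[0,0,2],0],[[0,0,0],0],[[0,0,0],0]]}}

```text
time_s: 22.08
tcp_pos: [0.4314, 0.3023, 0.0005]
eef_rot: [-180.0, -0.0, 8.2]
contact_force: [-0.8, -1.3, 0.2]
gripper_width: 0.072
```

Request:
{"fn": "step_arm", "kwargs": {"commands": [[[0,0,0],0],[[0,0,0],0],[[0,0,0],0],[[0,0,0],0],[[0,0,0],0]], "gripper": 1, "grip_force": 45}}

```text
time_s: 22.7
tcp_pos: [0.4313, 0.3021, 0.0004]
eef_rot: [-180.0, -0.0, 8.2]
contact_force: [-0.8, -1.5, 5.6]
gripper_width: 0.0592
```

Request:
{"fn": "step_arm", "kwargs": {"commands": [[[0,0,-5],0],[[0,0,-10],0],[[0,0,-25],0],[[0,0,-40],0],[[0,0,-40],0],[[0,0,-30],0],[[0,0,0],0]]}}

```text
time_s: 23.58
tcp_pos: [0.4321, 0.3032, 0.1531]
eef_rot: [-179.8, -0.2, 8.2]
contact_force: [0.2, 0.1, -1.2]
gripper_width: 0.0591
```

```bash
python3 - <<'E'
from h import *
go(*slot(-0.10,0,.117),-8.9)
E
```

```text
t=23.57 at [0.4321 0.3032 0.1531] [-179.78   -0.23    8.24] j6 41.9 j1 56.4 w 0.0591 F [ 0.2  0.1 -1.2]  TWIST 17.14 then SHIFT [ 37.69 331.78  36.13]
```

Request:
{"fn": "step_arm", "kwargs": {"commands": [[[0,20,0],8.6],[[4,35,0],8.5],[[6,40,0],0],[[6,40,0],0],[[6,40,0],0],[[6,40,0],0],[[5,40,0],0],[[3,36,0],0],[[2,30,15],0],[[0,10,15],0],[[0,0,6],0],[[0,0,0],0],[[0,0,0],0]]}}

```text
time_s: 25.2
tcp_pos: [0.4292, -0.0302, 0.1143]
eef_rot: [-180.0, -0.0, -8.8]
contact_force: [-0.3, 0.3, -0.8]
gripper_width: 0.059
```

```bash
python3 - <<'E'
from h import *
go(*slot(-0.10,0,.1169),-8.9)
c=cap("wrist"); save(c,"w15.png")
H,m=held(c)
for lo in range(-90,0,15):
    k=(H[:,0]>lo)&(H[:,0]<lo+15)
    if k.sum()>20: print(lo,k.sum(),"y",np.percentile(H[k,1],[1,99]).round(1),"z %.2f"%np.median(H[k,2]),H[k,0].max())
S=inslot(cloud(c))*1000; hsv=cv2.cvtColor(c["img"],cv2.COLOR_RGB2HSV)
v,u=np.mgrid[0:400,0:640]
B=S[(v<100)&(u>150)&(u<480)&(hsv[...,0]>100)&(hsv[...,0]<125)&(hsv[...,1]>130)&(abs(S[...,2]-156)<4)&(S[...,0]<3)]
print("bars",np.percentile(B[B[:,1]>0][:,1],[1,99]),np.percentile(B[B[:,1]<0][:,1],[1,99]))
E
```

```text
t=25.20 at [ 0.4292 -0.0302  0.1143] [-1.7999e+02 -3.0000e-02 -8.8200e+00] j6 58.7 j1 22.5 w 0.0590 F [-0.3  0.3 -0.8]  TWIST 0.08 then SHIFT [-11.04   1.97  -2.56]
-90 2216 y [-39.9  42.2] z 121.26 -75.00728415348742
-75 2653 y [-27.1  31.4] z 121.25 -60.00443591801487
-60 2957 y [-27.4  31.2] z 121.07 -45.01328858910089
-45 3060 y [-27.3  31.3] z 120.99 -30.019841706483557
-30 3060 y [-27.3  31.4] z 121.06 -15.001006480417411
-15 1014 y [-27.2  30.9] z 120.70 -10.691132029595762
bars [22.25707013 51.84793353] [-51.33671615 -21.71058986]
```

View pics/w15.png

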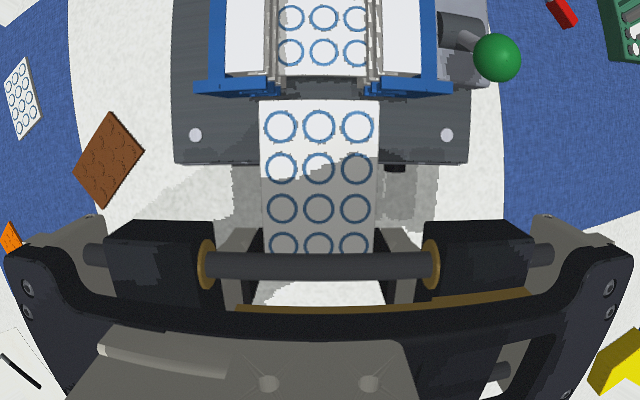

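Request:
{"fn": "step_arm", "kwargs": {"commands": [[[0,1.8,-2.4],0],[[0,0,0],0],[[6,0,0],0],[[6,0,0],0],[[6,0,0],0],[[6,0,0],0],[[0,0,0],0]]}}

```text
time_s: 26.12
tcp_pos: [0.4527, -0.0364, 0.1162]
eef_rot: [180.0, 0.0, -8.9]
contact_force: [-0.5, 0.4, -0.6]
gripper_width: 0.0593
```

```bash
python3 - <<'E'
from h import *
go(*slot(-0.022,0,.1166),-8.9)
c=cap("wrist"); save(c,"w16.png",(150,0,490,260),2)
E
```

```text
t=26.12 at [ 0.4527 -0.0364  0.1162] [ 1.7999e+02  1.0000e-02 -8.8900e+00] j6 60.7 j1 20.4 w 0.0593 F [-0.5  0.4 -0.6]  TWIST 0.01 then SHIFT [42.84 -0.51 -0.39]
```

View pics/w16.png

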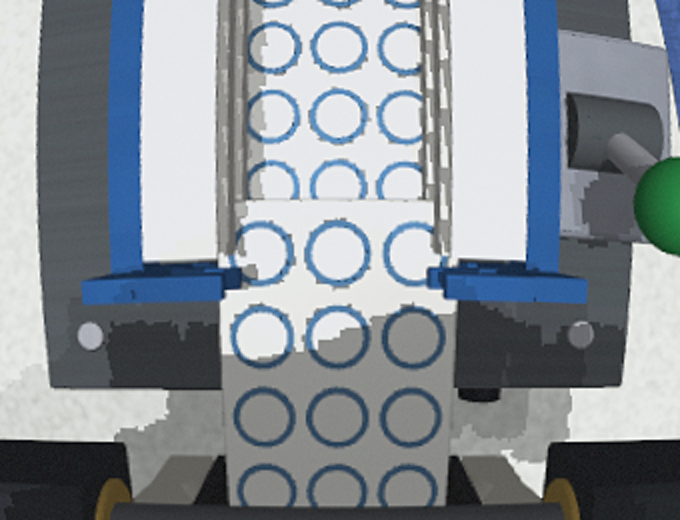

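Request:
{"fn": "step_arm", "kwargs": {"commands": [[[5,-0.3,-0.4],0],[[8,0,0],0],[[8,0,0],0],[[8,0,0],0],[[8,0,0],0],[[5,0,0],0],[[0,0,0],0],[[0,0,0],0]]}}

```text
time_s: 27.18
tcp_pos: [0.4935, -0.0425, 0.1167]
eef_rot: [180.0, 0.0, -8.9]
contact_force: [-0.7, 0.0, -1.1]
gripper_width: 0.0592
```

```bash
python3 - <<'E'
from h import *
go(*slot(-0.022,0,.1166),-8.9)
c=cap("wrist"); save(c,"w17.png",(150,0,490,260),2)
E
```

```text
t=27.18 at [ 0.4935 -0.0425  0.1167] [ 1.80e+02  2.00e-02 -8.88e+00] j6 63.3 j1 17.9 w 0.0592 F [-0.7  0.  -1.1]  TWIST 0.02 then SHIFT [ 1.54 -0.25  0.08]
```

View pics/w17.png

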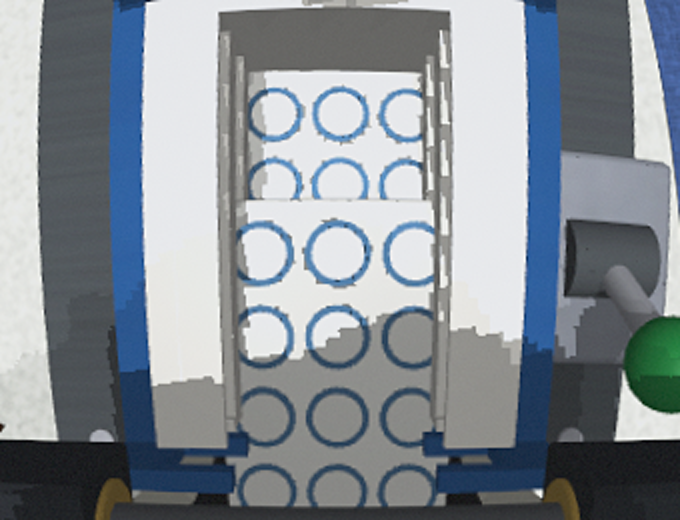

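Request:
{"fn": "step_arm", "kwargs": {"commands": [[[0,0,0],0],[[0,0,0],0],[[0,0,0],0],[[0,0,0],0],[[-5,0,0],0],[[-15,0,0],0],[[-20,0,0],0],[[-24,0,-10],0],[[-4,0,-30],0],[[0,0,-10],0]], "gripper": 0}}

```text
time_s: 28.48
tcp_pos: [0.4263, -0.0317, 0.1683]
eef_rot: [-179.9, -0.1, -8.8]
contact_force: [-0.5, -0.1, -0.8]
gripper_width: 0.0874
```

Request:
{"fn": "step_arm", "kwargs": {"commands": [[[0,0,0],10.3],[[0,0,0],10.3],[[0,0,0],10.3],[[0,0,0],10.3],[[0,0,0],10.3],[[0,0,0],10.3],[[0,0,0],10.3],[[0,0,0],10.3],[[0,0,0],7.6],[[0,0,0],0],[[0,0,0],0]], "gripper": 0.545}}

```text
time_s: 29.85
tcp_pos: [0.4263, -0.032, 0.1666]
eef_rot: [180.0, -0.0, -98.7]
contact_force: [0.2, -0.5, 0.3]
gripper_width: 0.0394
```

```bash
python3 - <<'E'
from h import *
go(*slot(-0.09,0,.1145),-98.9)
c=cap("wrist"); save(c,"w18.png",(40,80,360,280),2)
E
```

```text
t=29.85 at [ 0.4263 -0.032   0.1666] [179.98  -0.   -98.71] j6 -31.1 j1 22.4 w 0.0394 F [ 0.2 -0.5  0.3]  TWIST 0.19 then SHIFT [-0.28 -1.56 52.06]
```

View pics/w18.png

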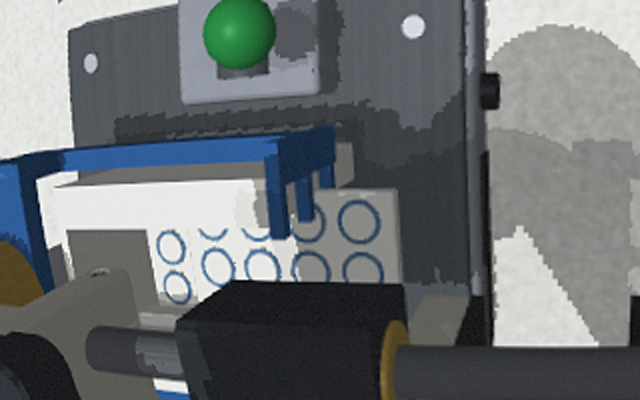

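Request:
{"fn": "step_arm", "kwargs": {"commands": [[[0,0,15],0.2],[[0,0,20],0],[[0,0,13],0],[[0,0,4],0],[[0,-8,0],0],[[0,-9,0],0],[[0,-9,0],0],[[0,-9,0],0],[[0,-8,0],0],[[0,-6,0],0],[[0,-5,0],0],[[0,-3,0],0],[[0,0,0],0]]}}

```text
time_s: 31.52
tcp_pos: [0.4831, -0.041, 0.1148]
eef_rot: [-180.0, 0.0, -99.1]
contact_force: [0.7, -0.3, 0.3]
gripper_width: 0.0396
```

```bash
python3 - <<'E'
from h import *
go(*slot(-0.0304,0,.1145),-98.9)
c=cap("wrist"); save(c,"w19.png",(0,80,360,280),2)
E
```

```text
t=31.52 at [ 0.4831 -0.041   0.1148] [-179.99    0.    -99.08] j6 -27.5 j1 18.5 w 0.0396 F [ 0.7 -0.3  0.3]  TWIST -0.18 then SHIFT [-0.35 -3.7   0.29]
```

View pics/w19.png

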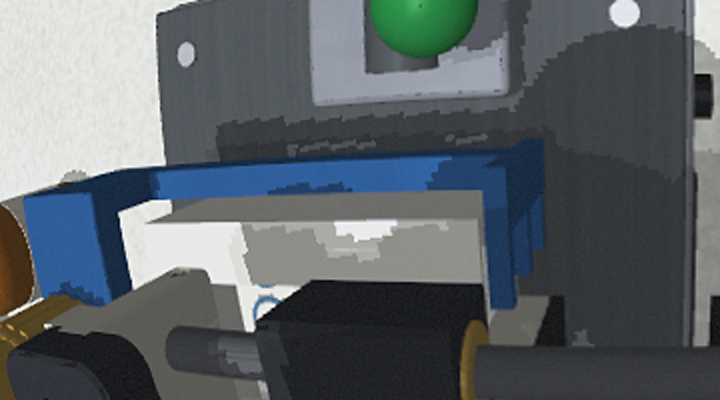

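Push the last few millimetres in 1 mm steps, watching the force.

Request:
{"fn": "step_arm", "kwargs": {"commands": [[[0,-1,0],0],[[0,-1,0],0],[[0,-1,0],0],[[0,0,0],0]]}}

```text
time_s: 32.08
tcp_pos: [0.4859, -0.0415, 0.1148]
eef_rot: [-180.0, -0.0, -99.1]
contact_force: [0.4, 0.2, 0.2]
gripper_width: 0.0399
```

Request:
{"fn": "step_arm", "kwargs": {"commands": [[[0,-0.8,0],0],[[0,0,0],0]]}}

```text
time_s: 32.33
tcp_pos: [0.4864, -0.0416, 0.1147]
eef_rot: [180.0, -0.0, -99.1]
contact_force: [-2.5, 0.7, 1.7]
gripper_width: 0.0399
```

Request:
{"fn": "step_arm", "kwargs": {"commands": [[[0,-0.8,0],0],[[0,0,0],0]]}}

```text
time_s: 32.58
tcp_pos: [0.4866, -0.0418, 0.1146]
eef_rot: [179.9, -0.0, -99.1]
contact_force: [-5.2, 1.9, 2.6]
gripper_width: 0.04
```

Request:
{"fn": "step_arm", "kwargs": {"commands": [[[0,10,0],0],[[0,20,0],0],[[0,25,-10],0],[[0,0,-30],-9],[[0,0,-30],-10.3],[[0,0,-20],-10.3],[[0,0,0],-10.3],[[0,0,0],-10.3],[[0,0,0],-10.3],[[0,0,0],-10.3],[[0,0,0],-10.3],[[0,0,0],-9.1],[[0,0,0],0],[[0,0,0],0]], "gripper": 0}}

```text
time_s: 34.33
tcp_pos: [0.4331, -0.033, 0.2048]
eef_rot: [-180.0, -0.0, -9.1]
contact_force: [-0.1, -1.1, 0.1]
gripper_width: 0.0877
```

```bash
python3 - <<'E'
from h import *
c=cap("wrist"); save(c,"w20.png"); rackplates(c)
u,v=proj(c,[[.6095,.3175,.006]])[0].astype(int); print(u,v,plate(c,u,v,40))
cx=np.array([.6098,.3173]); y=np.radians(14.8); g=cx-.033*np.array([np.cos(y),np.sin(y)]); print(g)
go(*g,.10,14.8)
E
```

```text
floor 90 none 77
floor 112 4210 z med 119.3 slope x 0.002 y 0.002 [(-15, np.float64(4.7), np.float64(81.0)), (-8, np.float64(4.7), np.float64(81.1)), (0, np.float64(4.6), np.float64(81.0)), (8, np.float64(4.7), np.float64(81.1)), (15, np.float64(4.8), np.float64(81.1))]
floor 134 none 0
64 101 (array([0.6089, 0.3176]), (610.0, 317.3), (90.3, 64.8), 'yaw 14.5')
[0.57789483 0.30887029]
t=34.38 at [ 0.4331 -0.033   0.2048] [-1.7999e+02 -2.0000e-02 -9.0400e+00] j6 59.1 j1 21.9 w 0.0876 F [-0.3 -0.2  0. ]  TWIST -23.84 then SHIFT [ 227.33 -293.54  104.8 ]
```

View pics/w20.png

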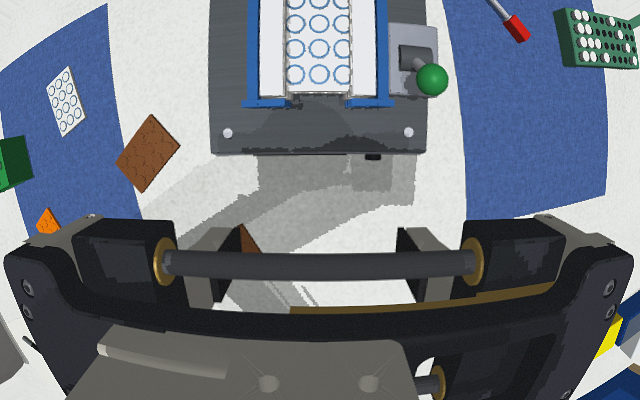

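```bash
python3 - <<'E'
from h import *
cy,cx_=.3173,.6098
for n in ("top","scene"):
    c=cap(n); P=cloud(c)
    m=(P[...,0]>.45)&(P[...,0]<.68)&(P[...,1]>.38)&(P[...,1]<.62)&(P[...,2]>.02)&(P[...,2]<.16)
    Q=P[m]; 
    for lo,hi in [(.02,.055),(.055,.08),(.08,.13)]:
        q=Q[(Q[:,2]>lo)&(Q[:,2]<hi)]
        if len(q)>5: print(n,lo,len(q),q[:,:2].min(0).round(3),q[:,:2].max(0).round(3),cv2.minAreaRect((q[:,:2]*1000).astype(np.float32)))
    y=np.radians(14.7)
    for name,g in dict(near=(.5779,.3089),far=(.6417,.3257)).items():
        d=Q[:,:2]-g; a=d@[np.cos(y),np.sin(y)]; b=d@[-np.sin(y),np.cos(y)]
        k=(Q[:,2]>.055)&(abs(a)<.045); print(n,name,"rack to left within body band: min b",b[k].min() if k.any() else None, "overall a range",a.min(),a.max())
E
```

```text
top 0.02 120 [0.511 0.442] [0.591 0.568] ((551.3543701171875, 505.3166198730469), (75.49320220947266, 126.2757797241211), 2.3080008029937744)
top 0.055 405 [0.512 0.442] [0.591 0.57 ] ((551.1559448242188, 505.0902099609375), (74.22384643554688, 126.00655364990234), 4.488467693328857)
top 0.08 433 [0.517 0.454] [0.585 0.561] ((550.97412109375, 506.6147155761719), (63.990848541259766, 105.96244049072266), 2.733964443206787)
top near rack to left within body band: min b 0.12933928734513256 overall a range -0.025851525747765242 0.0699002576053046
top far rack to left within body band: min b 0.12927894596300846 overall a range -0.09182634184389099 0.003925441509178851
scene 0.02 163 [0.512 0.442] [0.59  0.575] ((551.1505737304688, 508.2424011230469), (133.0911102294922, 77.31352233886719), 89.88433837890625)
scene 0.055 261 [0.512 0.443] [0.592 0.57 ] ((548.9878540039062, 503.9921569824219), (78.67752838134766, 126.32196044921875), 3.7957959175109863)
scene 0.08 364 [0.515 0.452] [0.582 0.561] ((549.1288452148438, 506.1962585449219), (66.3853530883789, 108.51551055908203), 3.232605218887329)
scene near rack to left within body band: min b 0.13177566471518937 overall a range -0.028277148806171028 0.0726309186663513
scene far rack to left within body band: min b 0.12652046215783802 overall a range -0.09425196490229677 0.006656102570225548
```

Request:
{"fn": "step_arm", "kwargs": {"commands": [[[10,-15,0],-8],[[20,-30,0],-8],[[30,-38,0],-7.8],[[30,-38,0],0],[[30,-38,0],0],[[30,-38,0],0],[[30,-38,10],0],[[25,-36,20],0],[[14,-20,30],0],[[0,0,25],0],[[0,0,10],0],[[0,0,0],0],[[0,0,0],0]], "gripper": 0.18}}

```text
time_s: 36.1
tcp_pos: [0.5916, 0.2934, 0.1112]
eef_rot: [-180.0, -0.1, 14.9]
contact_force: [0.7, 0.1, 0.9]
gripper_width: 0.072
```

```bash
python3 - <<'E'
from h import *
c=cap("wrist"); save(c,"w21.png"); u,v=proj(c,[[.6095,.3173,.006]])[0].astype(int); print(u,v,plate(c,u,v,70))
go(.5779,.3089,.001,14.7)
E
```

```text
296 169 (array([0.6113, 0.3188]), (609.7, 318.9), (89.7, 60.8), 'yaw 14.2')
t=36.15 at [0.5915 0.2935 0.1113] [-1.7995e+02 -1.2000e-01  1.4910e+01] j6 61.6 j1 43.3 w 0.0720 F [-0.3  1.3 -0.2]  TWIST 0.21 then SHIFT [ -9.3  -18.35 110.3 ]
```

View pics/w21.png

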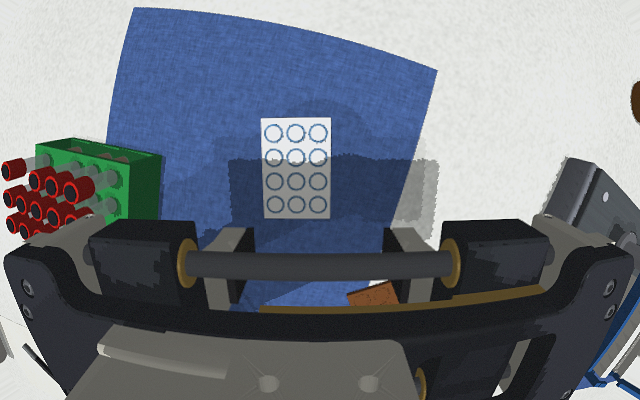

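Request:
{"fn": "step_arm", "kwargs": {"commands": [[[-8.5,-9.4,10],0.4],[[0,-10,20],0],[[0,0,30],0],[[0,0,28],0],[[0,0,14],0],[[0,0,6],0],[[0,0,2],0],[[0,0,0],0],[[0,0,0],0]]}}

```text
time_s: 37.28
tcp_pos: [0.5782, 0.3102, 0.0006]
eef_rot: [-180.0, -0.1, 14.5]
contact_force: [-0.3, 0.4, 0.1]
gripper_width: 0.0719
```

Request:
{"fn": "step_arm", "kwargs": {"commands": [[[0,0,0],0],[[0,0,0],0],[[0,0,0],0],[[0,0,0],0],[[0,0,0],0]], "gripper": 1}}

```text
time_s: 37.9
tcp_pos: [0.5782, 0.31, 0.0004]
eef_rot: [-180.0, -0.0, 14.5]
contact_force: [0.9, -0.5, 6.3]
gripper_width: 0.0588
```

Request:
{"fn": "step_arm", "kwargs": {"commands": [[[0,0,-5],0],[[0,0,-15],0],[[0,0,-30],0],[[0,0,-45],0],[[0,0,-50],0],[[0,0,-35],0],[[0,0,0],0]]}}

```text
time_s: 38.78
tcp_pos: [0.5791, 0.3111, 0.1845]
eef_rot: [-179.8, -0.4, 14.6]
contact_force: [0.7, -0.2, -1.0]
gripper_width: 0.0591
```

```bash
python3 - <<'E'
from h import *
go(*slot(-0.10,0,.16),-8.9)
E
```

```text
t=38.77 at [0.5791 0.3111 0.1845] [-179.83   -0.37   14.55] j6 59.3 j1 45.2 w 0.0591 F [ 0.7 -0.2 -1. ]  TWIST 23.45 then SHIFT [-106.34  362.32   24.51]
```

Request:
{"fn": "step_arm", "kwargs": {"commands": [[[-20,20,0],8],[[-25,35,0],8],[[-25,38,0],7.4],[[-25,38,0],0],[[-10,38,0],0],[[0,38,0],0],[[0,38,0],0],[[0,38,0],0],[[0,38,0],0],[[0,34,0],0],[[0,0,20],0],[[0,0,10],0],[[0,0,0],0],[[0,0,0],0]]}}

```text
time_s: 40.52
tcp_pos: [0.4417, -0.0426, 0.1501]
eef_rot: [180.0, -0.0, -8.8]
contact_force: [-0.4, 0.2, 1.2]
gripper_width: 0.0593
```

```bash
python3 - <<'E'
from h import *
go(*slot(-0.09,0,.1386),-8.9)
E
```

```text
t=40.52 at [ 0.4417 -0.0426  0.1501] [179.99  -0.    -8.83] j6 61.1 j1 20.1 w 0.0593 F [-0.4  0.2  1.2]  TWIST 0.07 then SHIFT [-15.26  -8.35  11.52]
```

Request:
{"fn": "step_arm", "kwargs": {"commands": [[[-15,0,0],0],[[0,-8.4,6],0],[[0,0,5.4],0],[[0,0,0],0],[[0,0,0],0]]}}

```text
time_s: 41.15
tcp_pos: [0.4281, -0.0323, 0.1383]
eef_rot: [180.0, 0.0, -8.9]
contact_force: [0.2, 0.3, -1.1]
gripper_width: 0.0591
```

```bash
cat >> h.py <<'E'
def align():
    c=cap("wrist")
    H,m=held(c)
    for lo in range(-90,0,15):
        k=(H[:,0]>lo)&(H[:,0]<lo+15)
        if k.sum()>20: print(lo,k.sum(),"y",np.percentile(H[k,1],[1,99]).round(1),"z %.2f"%np.median(H[k,2]),H[k,0].max().round(1))
    S=inslot(cloud(c))*1000; hsv=cv2.cvtColor(c["img"],cv2.COLOR_RGB2HSV)
    v,u=np.mgrid[0:400,0:640]
    B=S[(v<110)&(u>150)&(u<480)&(hsv[...,0]>100)&(hsv[...,0]<125)&(hsv[...,1]>130)&(abs(S[...,2]-156)<4)&(S[...,0]<3)]
    print("bars",np.percentile(B[B[:,1]>0][:,1],[1,99]),np.percentile(B[B[:,1]<0][:,1],[1,99]),np.median(B[:,2]))
    return c
E
python3 - <<'E'
from h import *
go(*slot(-0.022,0,.1386),-8.9)
c=align(); save(c,"w22.png")
E
```

```text
t=41.15 at [ 0.4281 -0.0323  0.1383] [ 1.7999e+02  1.0000e-02 -8.8700e+00] j6 58.9 j1 22.2 w 0.0591 F [ 0.2  0.3 -1.1]  TWIST 0.03 then SHIFT [67.71 -0.28 -0.32]
-90 2337 y [-41.8  41.7] z 145.55 -75.0
-75 2608 y [-29.3  29.2] z 146.20 -60.0
-60 3059 y [-29.5  29. ] z 146.64 -45.0
-45 3086 y [-29.5  29.1] z 147.15 -30.0
-30 3173 y [-29.4  29.2] z 147.77 -15.0
-15 721 y [-29.4  29.1] z 147.78 -0.0
bars [22.2577138  51.71937924] [-51.23913232 -21.73713499] 155.17839000582956
```

View pics/w22.png

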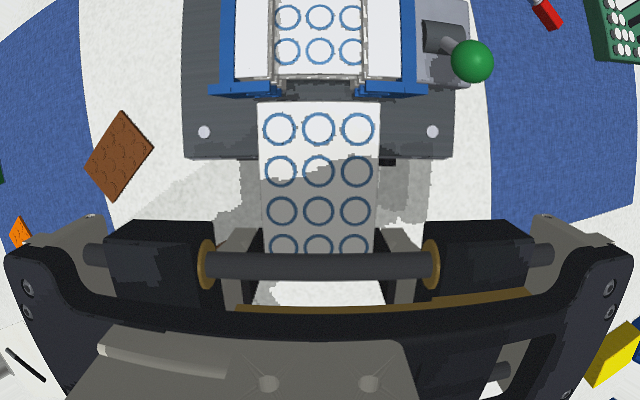

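Request:
{"fn": "step_arm", "kwargs": {"commands": [[[0,-0.3,1.4],0],[[0,0,0],0],[[5,0,0],0],[[6,0,0],0],[[6,0,0],0],[[6,0,0],0],[[0,0,0],0]]}}

```text
time_s: 42.08
tcp_pos: [0.4513, -0.0356, 0.1368]
eef_rot: [180.0, 0.0, -8.9]
contact_force: [0.1, -0.7, -1.0]
gripper_width: 0.0591
```

```bash
python3 - <<'E'
from h import *
go(*slot(-0.022,0,.1370),-8.9)
c=align(); save(c,"w23.png",(150,0,490,260),2)
E
```

```text
t=42.08 at [ 0.4513 -0.0356  0.1368] [ 1.7999e+02  1.0000e-02 -8.8900e+00] j6 60.5 j1 20.6 w 0.0591 F [ 0.1 -0.7 -1. ]  TWIST 0.01 then SHIFT [ 4.437e+01  1.000e-02 -1.900e-01]
-75 606 y [-29.5  29.7] z 144.08 -60.0
-60 2851 y [-41.   41.1] z 144.28 -45.0
-45 2893 y [-29.2  29.5] z 144.84 -30.0
-30 2917 y [-29.2  29.3] z 145.56 -15.0
-15 2984 y [-29.   29.2] z 146.00 -0.0Traceback (most recent call last):
  File "<stdin>", line 3, in <module>
  File "h.py", line 92, in align
    print("bars",np.percentile(B[B[:,1]>0][:,1],[1,99]),np.percentile(B[B[:,1]<0][:,1],[1,99]),np.median(B[:,2]))
                 ~~~~~~~~~~~~~^^^^^^^^^^^^^^^^^^^^^^^^^
    return _quantile_unchecked(
        a, q, axis, out, overwrite_input, method, keepdims, weights)
    return _ureduce(a,
                    func=_quantile_ureduce_func,
    ...<5 lines>...
                    overwrite_input=overwrite_input,
                    method=method)
    r = func(a, **kwargs)
    result = _quantile(arr,
                       quantiles=q,
    ...<2 lines>...
                       out=out,
                       weights=wgt)
    slices_having_nans = np.isnan(arr[-1, ...])
                                  ~~~^^^^^^^^^
IndexError: index -1 is out of bounds for axis 0 with size 0
```

```bash
python3 - <<'E'
from h import *
c=cap("wrist"); save(c,"w23.png",(150,0,490,260),2)
E
```

```text
(no output)
```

View pics/w23.png

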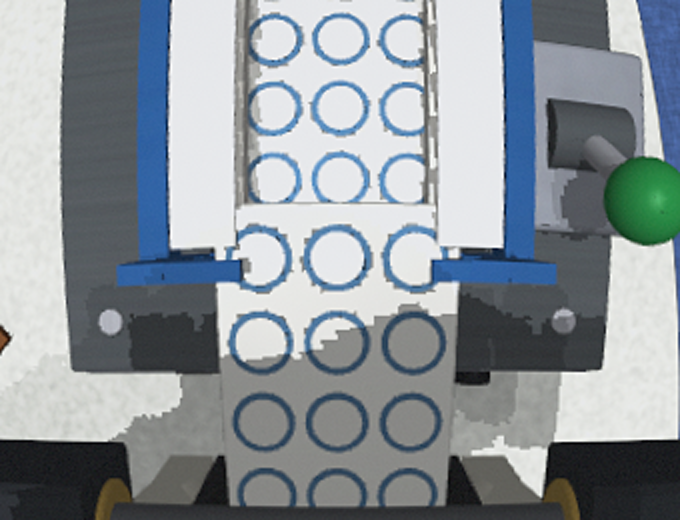

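Request:
{"fn": "step_arm", "kwargs": {"commands": [[[5,0,0.3],0],[[6,0,0],0],[[6,0,0],0],[[6,0,0],0],[[0,0,0],0]]}}

```text
time_s: 42.8
tcp_pos: [0.474, -0.0392, 0.1365]
eef_rot: [180.0, 0.0, -8.9]
contact_force: [-0.1, 0.8, -0.8]
gripper_width: 0.0594
```

Request:
{"fn": "step_arm", "kwargs": {"commands": [[[6,0,0],0],[[6,0,0],0],[[4,0,0],0],[[3,0,0],0],[[0,0,0],0]]}}

```text
time_s: 43.42
tcp_pos: [0.4924, -0.0421, 0.1366]
eef_rot: [180.0, 0.0, -8.9]
contact_force: [0.1, 0.3, -0.3]
gripper_width: 0.0589
```

```bash
python3 - <<'E'
from h import *
go(*slot(-0.022,0,.1370),-8.9)
c=cap("wrist"); save(c,"w24.png",(150,0,490,260),2); rackplates(c)
E
```

```text
t=43.42 at [ 0.4924 -0.0421  0.1366] [ 1.80e+02  1.00e-02 -8.88e+00] j6 63.2 j1 17.9 w 0.0589 F [ 0.1  0.3 -0.3]  TWIST 0.02 then SHIFT [ 2.7   0.   -0.43]
floor 90 none 0
floor 112 4590 z med 119.3 slope x 0.004 y -0.000 [(-15, np.float64(54.3), np.float64(95.4)), (-8, np.float64(54.2), np.float64(95.5)), (0, np.float64(54.2), np.float64(109.5)), (8, np.float64(54.2), np.float64(110.0)), (15, np.float64(54.3), np.float64(95.3))]
floor 134 7209 z med 144.7 slope x -0.007 y -0.001 [(-15, np.float64(-19.1), np.float64(95.4)), (-8, np.float64(-19.1), np.float64(95.3)), (0, np.float64(-19.0), np.float64(95.2)), (8, np.float64(-19.2), np.float64(95.5)), (15, np.float64(-18.9), np.float64(95.3))]
```

View pics/w24.png

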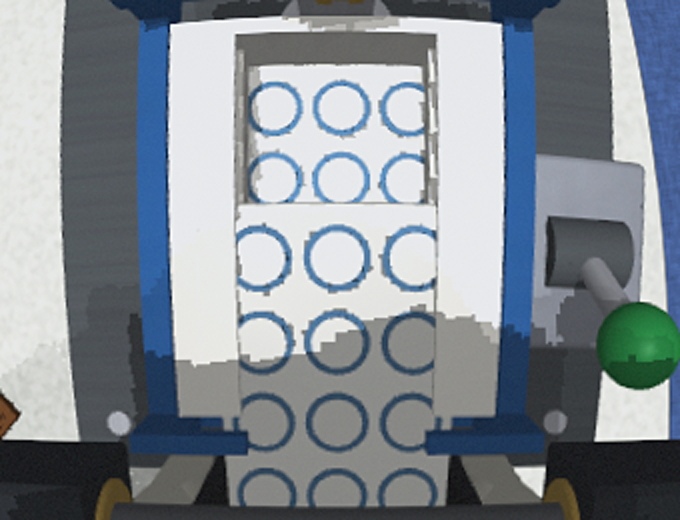

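Inserted under the top strip with no force. Release, turn, push.

Request:
{"fn": "step_arm", "kwargs": {"commands": [[[0,0,0],0],[[0,0,0],0],[[0,0,0],0],[[0,0,0],0],[[-5,0,0],0],[[-15,0,0],0],[[-20,0,0],0],[[-24,0,-10],0],[[-4,0,-25],0],[[0,0,-5],0]], "gripper": 0}}

```text
time_s: 44.72
tcp_pos: [0.4249, -0.0312, 0.1782]
eef_rot: [-179.9, -0.2, -8.8]
contact_force: [0.6, -0.4, -0.5]
gripper_width: 0.0879
```

Request:
{"fn": "step_arm", "kwargs": {"commands": [[[0,0,0],10.3],[[0,0,0],10.3],[[0,0,0],10.3],[[0,0,0],10.3],[[0,0,0],10.3],[[0,0,0],10.3],[[0,0,0],10.3],[[0,0,0],10.3],[[0,0,0],7.6],[[0,0,0],0],[[0,0,0],0]], "gripper": 0.545}}

```text
time_s: 46.1
tcp_pos: [0.4248, -0.0316, 0.1764]
eef_rot: [180.0, -0.0, -98.7]
contact_force: [0.3, 0.2, 0.5]
gripper_width: 0.0401
```

```bash
python3 - <<'E'
from h import *
go(*slot(-0.09,0,.1365),-98.9)
c=cap("wrist"); save(c,"w25.png",(40,80,360,280),2)
E
```

```text
t=46.10 at [ 0.4248 -0.0316  0.1764] [179.98  -0.   -98.71] j6 -31.2 j1 22.5 w 0.0401 F [0.3 0.2 0.5]  TWIST 0.19 then SHIFT [-0.07 -3.11 39.89]
```

View pics/w25.png

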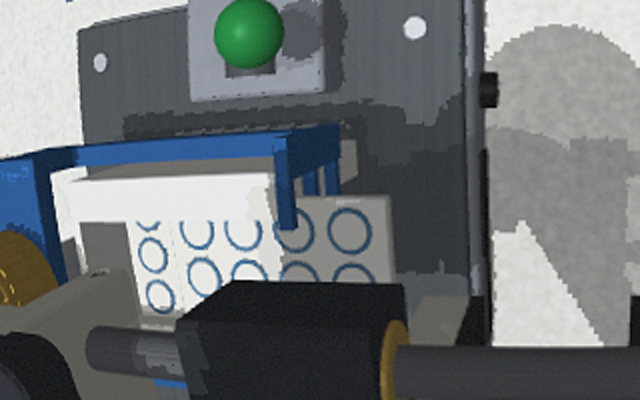

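Request:
{"fn": "step_arm", "kwargs": {"commands": [[[0,0,15],0.2],[[0,0,20],0],[[0,0,5],0],[[0,-8,0],0],[[0,-9,0],0],[[0,-9,0],0],[[0,-9,0],0],[[0,-9,0],0],[[0,-7,0],0],[[0,-5,0],0],[[0,-3,0],0],[[0,-2,0],0],[[0,0,0],0]]}}

```text
time_s: 47.78
tcp_pos: [0.4855, -0.0412, 0.1367]
eef_rot: [-180.0, 0.0, -99.1]
contact_force: [-0.3, 0.3, -0.6]
gripper_width: 0.0398
```

Request:
{"fn": "step_arm", "kwargs": {"commands": [[[0,-0.8,0],0],[[0,0,0],0]]}}

```text
time_s: 48.02
tcp_pos: [0.4861, -0.0413, 0.1367]
eef_rot: [-180.0, 0.0, -99.1]
contact_force: [0.2, -0.1, -0.4]
gripper_width: 0.0398
```

Request:
{"fn": "step_arm", "kwargs": {"commands": [[[0,-0.8,0],0],[[0,0,0],0]]}}

```text
time_s: 48.28
tcp_pos: [0.4864, -0.0414, 0.1366]
eef_rot: [179.9, -0.0, -99.1]
contact_force: [-4.3, 1.2, 2.0]
gripper_width: 0.0402
```

```bash
python3 - <<'E'
from h import *
go(*slot(-0.0301,0,.1365),-98.9)
E
```

```text
t=48.27 at [ 0.4864 -0.0414  0.1366] [ 1.7995e+02 -1.0000e-02 -9.9070e+01] j6 -27.3 j1 18.3 w 0.0402 F [-4.3  1.2  2. ]  TWIST -0.17 then SHIFT [-0.29 -0.6   0.09]
```

Request:
{"fn": "step_arm", "kwargs": {"commands": [[[0,10,0],0],[[0,20,0],0],[[0,15,-10],-5],[[0,0,-30],-9],[[0,0,-40],-10.3],[[0,0,-40],-10.3],[[0,0,-10],-10.3],[[0,0,0],-10.3],[[0,0,0],-10.3],[[0,0,0],-10.3],[[0,0,0],-10.3],[[0,0,0],-4.1],[[30,0,0],0],[[20,0,0],0],[[0,0,0],0],[[0,0,0],0]], "gripper": 0}}

```text
time_s: 50.28
tcp_pos: [0.4915, -0.0421, 0.2663]
eef_rot: [180.0, 0.0, -8.9]
contact_force: [-0.6, 0.5, -0.1]
gripper_width: 0.0878
```

```bash
python3 - <<'E'
from h import *
c=cap("wrist"); save(c,"w26.png"); rackplates(c)
go(*slot(.12,0,.25),80)
S=inslot(cloud(c))*1000; v,u=np.mgrid[0:400,0:640]
n=(v<200)&(np.hypot(S[...,0]-120,S[...,1])<30)&(S[...,2]>170)
N=S[n]; print(len(N),np.percentile(N[:,2],[5,50,95]))
t=N[N[:,2]>204]; print("crown",len(t),t[:,2].mean(),cv2.minEnclosingCircle(t[:,:2].astype(np.float32)))
ang=np.degrees(np.arctan2(t[:,1],t[:,0]-120)); h,_=np.histogram(ang,36,(-180,180)); print(h)
l=N[(N[:,2]>188)&(N[:,2]<199)&(np.hypot(N[:,0]-120,N[:,1])>14)]; h,_=np.histogram(np.degrees(np.arctan2(l[:,1],l[:,0]-120)),36,(-180,180)); print(h,np.median(l[:,2]))
E
```

```text
floor 90 none 0
floor 112 none 0
floor 134 3859 z med 141.3 slope x 0.001 y 0.001 [(-15, np.float64(5.3), np.float64(94.8)), (-8, np.float64(5.3), np.float64(94.7)), (0, np.float64(5.3), np.float64(94.8)), (8, np.float64(5.2), np.float64(94.7)), (15, np.float64(5.3), np.float64(95.0))]
t=50.33 at [ 0.4914 -0.042   0.2665] [ 1.80e+02  2.00e-02 -8.89e+00] j6 63.1 j1 18.0 w 0.0875 F [-0.3 -0.5  0.1]  TWIST -88.89 then SHIFT [  2.9  145.65  16.54]
3149 [182.27424489 199.75562102 208.55039992]
crown 1050 207.67655094631093 ((119.73548889160156, 0.6512987613677979), 24.32671546936035)
[59 61 61 57 66 58 56 54 54 53 28  0  0  0  0  0  0  0  0  0  0  0  1 13
 49 61 58 59 34  0  0  0  0 43 64 61]
[26 28 22 20 16 16 10  7  8  3  4 14 52 37 20  9  6  2  4  5 10 12 12 12
 12 13  8 12 74 70 69 73 62 24 29 34] 193.7060452885014
```

View pics/w26.png

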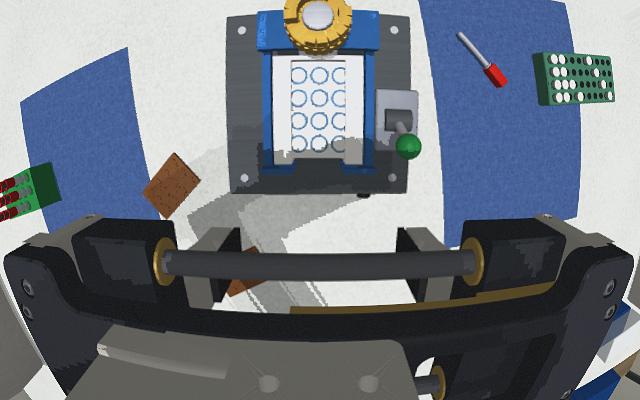

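Request:
{"fn": "step_arm", "kwargs": {"commands": [[[0,0,0],-9.8],[[0,0,0],-9.8],[[0,0,0],-9.8],[[0,0,0],-9.8],[[0,0,0],-9.8],[[0,0,0],0]], "grip_force": 25}}

```text
time_s: 51.08
tcp_pos: [0.4915, -0.042, 0.2669]
eef_rot: [180.0, -0.0, 40.1]
contact_force: [-0.1, 0.6, -1.0]
gripper_width: 0.0875
```

```bash
python3 - <<'E'
from h import *
go(*slot(.12,0.0003,.24))
E
```

```text
t=51.08 at [ 0.4915 -0.042   0.2669] [ 1.7999e+02 -3.0000e-02  4.0070e+01] j6 112.1 j1 18.0 w 0.0875 F [-0.1  0.6 -1. ]  TWIST 0.00 then SHIFT [ 95.86 109.67  26.89]
```

Request:
{"fn": "step_arm", "kwargs": {"commands": [[[24,27,0],0],[[24,28,0],0],[[24,28,0],0],[[24,27,10],0],[[0,0,17],0],[[0,0,0],0],[[0,0,0],0]]}}

```text
time_s: 51.95
tcp_pos: [0.6357, -0.0642, 0.2405]
eef_rot: [180.0, -0.0, 40.1]
contact_force: [-0.4, 0.1, 0.5]
gripper_width: 0.0875
```

```bash
python3 - <<'E'
from h import *
go(*slot(.12,0.0003,.169),40)
c=cap("wrist"); save(c,"w27.png")
E
```

```text
t=51.95 at [ 0.6357 -0.0642  0.2405] [ 1.7997e+02 -3.0000e-02  4.0080e+01] j6 118.4 j1 11.7 w 0.0875 F [-0.4  0.1  0.5]  TWIST 0.08 then SHIFT [-0.19 -0.18 71.52]
```

View pics/w27.png

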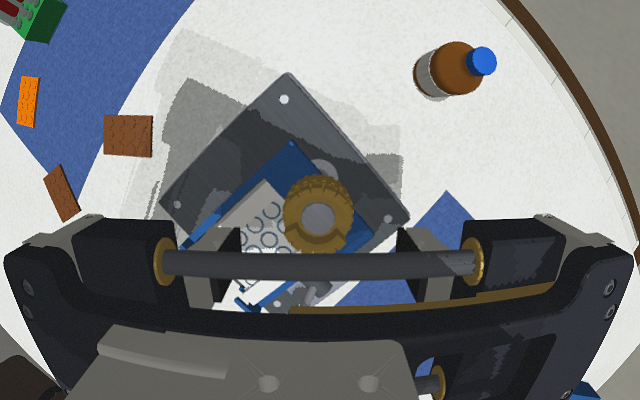

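Request:
{"fn": "step_arm", "kwargs": {"commands": [[[0,0,20],0],[[0,0,25],0],[[0,0,20],0],[[0,0,6.5],0],[[0,0,0],0]]}}

```text
time_s: 52.62
tcp_pos: [0.6363, -0.0642, 0.169]
eef_rot: [180.0, -0.0, 40.1]
contact_force: [0.5, -0.3, 0.2]
gripper_width: 0.0876
```

Request:
{"fn": "step_arm", "kwargs": {"commands": [[[0,0,0],0],[[0,0,0],0],[[0,0,0],0],[[0,0,0],0],[[0,0,0],0],[[0,0,0],0]], "gripper": 1, "grip_force": 25}}

```text
time_s: 53.38
tcp_pos: [0.6357, -0.0637, 0.1682]
eef_rot: [-179.9, 0.0, 40.1]
contact_force: [-4.0, 4.1, 3.1]
gripper_width: 0.0495
```

Gripped at 49.5 mm. Try the first turn: clockwise is positive twist, sinking with the thread.

Request:
{"fn": "step_arm", "kwargs": {"commands": [[[0,0,0.23],10],[[0,0,0.23],10.4],[[0,0,0.23],10.4],[[0,0,0.23],10.4]]}}

```text
time_s: 53.88
tcp_pos: [0.6359, -0.064, 0.1673]
eef_rot: [-180.0, 0.0, -1.4]
contact_force: [-3.0, 1.9, 2.1]
gripper_width: 0.0492
```

Request:
{"fn": "step_arm", "kwargs": {"commands": [[[0,0,0.23],10.4],[[0,0,0.23],10.4],[[0,0,0.23],10.4],[[0,0,0.23],10.4],[[0,0,0.23],10.4],[[0,0,0.23],10.4],[[0,0,0.23],10.4],[[0,0,0.23],10.4],[[0,0,0.23],10.4],[[0,0,0.23],10.4],[[0,0,0.23],10.4],[[0,0,0.23],10.4],[[0,0,0.23],10.4],[[0,0,0.23],10.4],[[0,0,0.23],10.4],[[0,0,0.23],10.4],[[0,0,0.23],10.4],[[0,0,0.23],5],[[0,0,0],0]]}}

```text
time_s: 56.25
tcp_pos: [0.6347, -0.064, 0.1632]
eef_rot: [180.0, -0.1, 177.1]
contact_force: [-7.8, 3.7, 4.7]
gripper_width: 0.0494
```

Request:
{"fn": "step_arm", "kwargs": {"commands": [[[0,0,0],0],[[0,0,0],0],[[0,0,0],0],[[0,0,0],-10.6],[[0,0,0],-10.6],[[0,0,0],-10.6],[[0,0,0],-10.6],[[0,0,0],-10.6],[[0,0,0],-10.6],[[0,0,0],-10.6],[[0,0,0],-10.6],[[0,0,0],-10.6],[[0,0,0],-10.6],[[0,0,0],-10.6],[[0,0,0],-10.6],[[0,0,0],-10.6],[[0,0,0],-10.6],[[0,0,0],-10.6],[[0,0,0],-10.6],[[0,0,0],-10.6]], "gripper": 0}}

```text
time_s: 58.75
tcp_pos: [0.6364, -0.0644, 0.163]
eef_rot: [180.0, -0.0, -2.3]
contact_force: [0.3, -0.8, -1.8]
gripper_width: 0.0875
```

Request:
{"fn": "step_arm", "kwargs": {"commands": [[[0,0,0],-10.6],[[0,0,0],-10.6],[[0,0,0],-10.6],[[0,0,0],-10.6],[[0,0,0],0],[[0,0,0],0]]}}

```text
time_s: 59.5
tcp_pos: [0.6363, -0.0644, 0.1631]
eef_rot: [180.0, 0.0, 39.5]
contact_force: [0.1, 0.1, 0.0]
gripper_width: 0.0874
```

```bash
cat >> h.py <<'E'
def nutang(c,zc):
    S=inslot(cloud(c))*1000; v,u=np.mgrid[0:400,0:640]
    n=(v<236)&(np.hypot(S[...,0]-120,S[...,1])<27)&(np.hypot(S[...,0]-120,S[...,1])>13)
    N=S[n]; a=np.degrees(np.arctan2(N[:,1],N[:,0]-120))
    zt=np.percentile(N[:,2],95); print("crown z",zt)
    hi=N[:,2]>zt-4; lo=(N[:,2]<zt-8)
    H,e=np.histogram(a[hi],72,(-180,180)); L,_=np.histogram(a[lo],72,(-180,180))
    print("hi",[(int(e[i]),int(H[i]),int(L[i])) for i in range(72)])
E
python3 - <<'E'
from h import *
go(*slot(.12,0.0003,.1638),40)
c=cap("wrist"); save(c,"w28.png",(240,140,400,260),5); nutang(c,0)
E
```

```text
t=59.50 at [ 0.6363 -0.0644  0.1631] [180.     0.    39.48] j6 117.8 j1 11.7 w 0.0874 F [0.1 0.1 0. ]  TWIST -0.52 then SHIFT [-0.54 -0.68 -0.74]
crown z 202.052238821732
hi [(-180, 0, 0), (-175, 0, 0), (-170, 0, 0), (-165, 0, 0), (-160, 0, 0), (-155, 0, 0), (-150, 0, 0), (-145, 0, 0), (-140, 0, 0), (-135, 0, 0), (-130, 0, 0), (-125, 0, 0), (-120, 0, 0), (-115, 0, 0), (-110, 0, 0), (-105, 0, 0), (-100, 0, 0), (-95, 0, 0), (-90, 0, 0), (-85, 0, 0), (-80, 0, 0), (-75, 0, 0), (-70, 0, 6), (-65, 0, 18), (-60, 0, 20), (-55, 0, 30), (-50, 0, 30), (-45, 0, 31), (-40, 0, 28), (-35, 0, 32), (-30, 0, 33), (-25, 0, 31), (-20, 0, 33), (-15, 0, 49), (-10, 0, 36), (-5, 0, 72), (0, 0, 108), (5, 0, 71), (10, 1, 110), (15, 6, 134), (20, 17, 99), (25, 29, 132), (30, 41, 142), (35, 38, 138), (40, 40, 156), (45, 50, 158), (50, 47, 154), (55, 44, 148), (60, 1, 158), (65, 0, 200), (70, 0, 172), (75, 0, 124), (80, 0, 157), (85, 0, 97), (90, 0, 42), (95, 0, 90), (100, 0, 30), (105, 0, 9), (110, 0, 16), (115, 0, 4), (120, 0, 5), (125, 0, 2), (130, 0, 0), (135, 0, 0), (140, 0, 0), (145, 0, 0), (150, 0, 0), (155, 0, 0), (160, 0, 0), (165, 0, 0), (170, 0, 0), (175, 0, 0)]
```

View pics/w28.png

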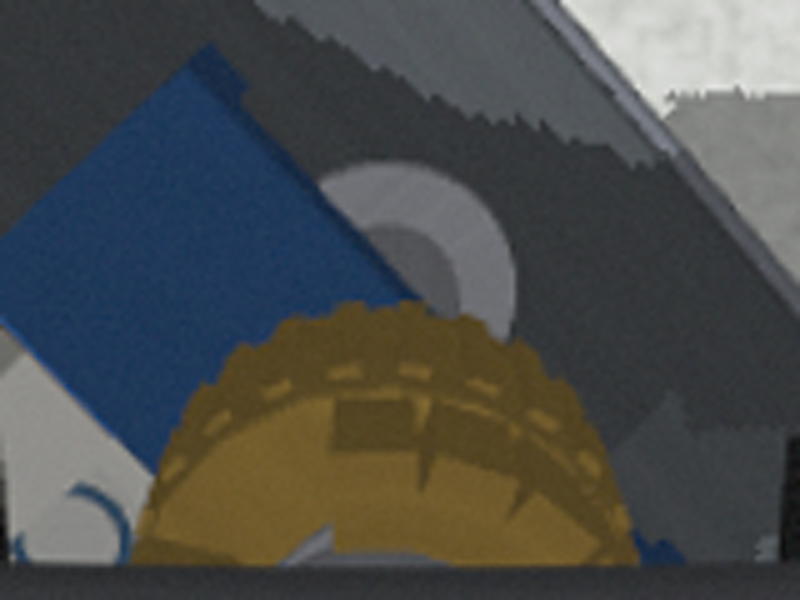

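Request:
{"fn": "step_arm", "kwargs": {"commands": [[[0,-0.5,0],0],[[0,0,0],0],[[0,0,0],0],[[0,0,0],0],[[0,0,0],0]], "gripper": 1}}

```text
time_s: 60.18
tcp_pos: [0.6357, -0.0637, 0.1631]
eef_rot: [-180.0, 0.0, 39.7]
contact_force: [-0.8, 1.5, 1.3]
gripper_width: 0.0495
```

Request:
{"fn": "step_arm", "kwargs": {"commands": [[[0,0,0.23],10.4],[[0,0,0.23],10.4],[[0,0,0.23],10.4],[[0,0,0.23],10.4],[[0,0,0.23],10.4],[[0,0,0.23],10.4],[[0,0,0.23],10.4],[[0,0,0.23],10.4],[[0,0,0.23],10.4],[[0,0,0.23],10.4],[[0,0,0.23],10.4],[[0,0,0.23],10.4],[[0,0,0.23],10.4],[[0,0,0.23],10.4],[[0,0,0.23],10.4],[[0,0,0.23],10.4],[[0,0,0.23],10.4],[[0,0,0.23],10.4],[[0,0,0.23],10.4],[[0,0,0.23],10.4]]}}

```text
time_s: 62.68
tcp_pos: [0.6347, -0.0641, 0.1585]
eef_rot: [180.0, -0.1, -168.6]
contact_force: [-4.4, 1.4, 2.7]
gripper_width: 0.0494
```

Request:
{"fn": "step_arm", "kwargs": {"commands": [[[0,0,0.23],10.4],[[0,0,0.2],5],[[0,0,0],0]]}}

```text
time_s: 63.05
tcp_pos: [0.6347, -0.064, 0.1581]
eef_rot: [-180.0, -0.1, 176.3]
contact_force: [-4.8, 0.9, 4.2]
gripper_width: 0.0498
```

```bash
python3 - <<'E'
from h import *
s=r.get_state(); print(s["tcp_pos"],s["eef_rot"],s["contact_force"],s["moment"],s["time_s"])
E
```

```text
[ 0.63471772 -0.06399904  0.15810949] [-1.79985961e+02 -1.16487514e-01  1.76261243e+02] [-4.83004978  0.88537176  4.15906069] [ 0.43267266  1.65550144 -0.1326882 ] 63.05
```

Request:
{"fn": "step_arm", "kwargs": {"commands": [[[0,0,0],0],[[0,0,0],0],[[0,0,0],0],[[0,0,0],-10.6],[[0,0,0],-10.6],[[0,0,0],-10.6],[[0,0,0],-10.6],[[0,0,0],-10.6],[[0,0,0],-10.6],[[0,0,0],-10.6],[[0,0,0],-10.6],[[0,0,0],-10.6],[[0,0,0],-10.6],[[0,0,0],-10.6],[[0,0,0],-10.6],[[0,0,0],-10.6],[[0,0,0],-10.6],[[0,0,0],-10.6],[[0,0,0],-10.6],[[0,0,0],-10.6]], "gripper": 0}}

```text
time_s: 65.55
tcp_pos: [0.6361, -0.0639, 0.158]
eef_rot: [180.0, -0.0, -3.1]
contact_force: [-0.3, 0.2, 0.8]
gripper_width: 0.0874
```

Request:
{"fn": "step_arm", "kwargs": {"commands": [[[0,0,0],-10.6],[[0,0,0],-10.6],[[0,0,0],-10.6],[[0,0,0],-10.6],[[0,0,0],0],[[0,0,0],0]]}}

```text
time_s: 66.3
tcp_pos: [0.636, -0.0639, 0.158]
eef_rot: [180.0, -0.0, 38.7]
contact_force: [1.0, 0.8, 0.2]
gripper_width: 0.0876
```

```bash
python3 - <<'E'
from h import *
go(*slot(.12,0.0003,.1588),40)
c=cap("wrist"); save(c,"w29.png",(240,140,400,260),5)
E
```

```text
t=66.30 at [ 0.636  -0.0639  0.158 ] [180.    -0.    38.69] j6 117.0 j1 11.7 w 0.0876 F [1.  0.8 0.2]  TWIST -1.31 then SHIFT [-0.6  -0.12 -0.75]
```

View pics/w29.png

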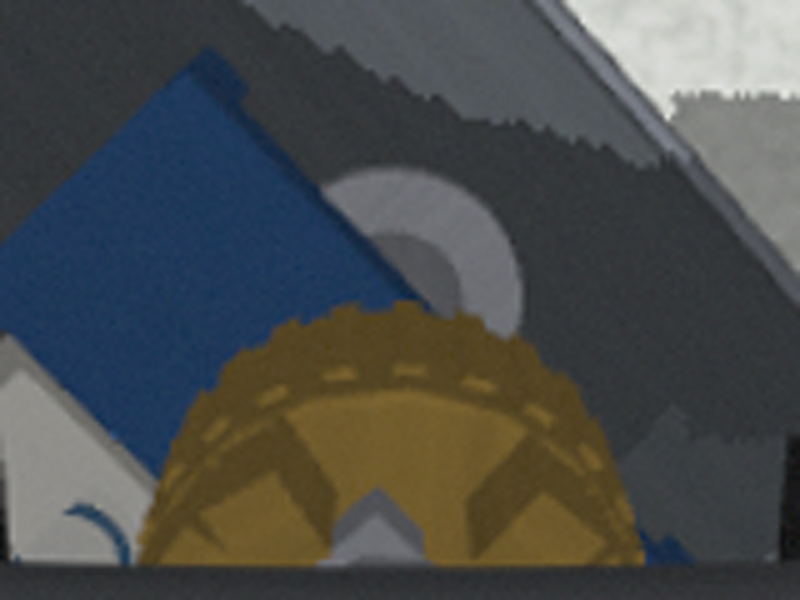

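Request:
{"fn": "step_arm", "kwargs": {"commands": [[[0,0,0],0],[[0,0,0],0],[[0,0,0],0],[[0,0,0],0],[[0,0,0],0]], "gripper": 1}}

```text
time_s: 66.97
tcp_pos: [0.6357, -0.0637, 0.1581]
eef_rot: [-180.0, 0.0, 38.9]
contact_force: [-0.9, 1.4, 1.2]
gripper_width: 0.0493
```

Request:
{"fn": "step_arm", "kwargs": {"commands": [[[0,0,0.23],10.4],[[0,0,0.23],10.4],[[0,0,0.23],10.4],[[0,0,0.23],10.4],[[0,0,0.23],10.4],[[0,0,0.23],10.4],[[0,0,0.23],10.4],[[0,0,0.23],10.4],[[0,0,0.23],10.4],[[0,0,0.23],10.4],[[0,0,0.23],10.4],[[0,0,0.23],10.4],[[0,0,0.23],10.4],[[0,0,0.23],10.4],[[0,0,0.23],10.4],[[0,0,0.23],10.4],[[0,0,0.23],10.4],[[0,0,0.23],10.4],[[0,0,0.23],10.4],[[0,0,0.23],10.4]]}}

```text
time_s: 69.47
tcp_pos: [0.6347, -0.0641, 0.1534]
eef_rot: [180.0, -0.1, -169.4]
contact_force: [-4.1, 0.8, 2.8]
gripper_width: 0.0496
```

Request:
{"fn": "step_arm", "kwargs": {"commands": [[[0,0,0.23],10.4],[[0,0,0.2],4.6],[[0,0,0],0],[[0,0,0],0]]}}

```text
time_s: 69.97
tcp_pos: [0.6347, -0.064, 0.1531]
eef_rot: [-180.0, -0.1, 175.9]
contact_force: [-4.7, 1.4, 3.7]
gripper_width: 0.0493
```

```bash
python3 - <<'E'
from h import *
s=r.get_state(); print(s["tcp_pos"],s["eef_rot"],s["contact_force"],s["moment"],s["time_s"])
E
```

```text
[ 0.63470967 -0.06397665  0.15307884] [-1.79989127e+02 -1.16436951e-01  1.75942918e+02] [-4.70606736  1.35877825  3.70816424] [ 0.44593889  1.69145053 -0.14482535] 69.975
```

Request:
{"fn": "step_arm", "kwargs": {"commands": [[[0,0,0],0],[[0,0,0],0],[[0,0,0],0],[[0,0,-30],0],[[0,0,-40],0],[[-30,0,-40],0],[[-30,0,0],0],[[0,0,0],0],[[0,0,0],0]], "gripper": 0}}

```text
time_s: 71.1
tcp_pos: [0.6952, -0.0682, 0.2622]
eef_rot: [-180.0, -0.1, 175.9]
contact_force: [0.3, 0.0, 1.1]
gripper_width: 0.0876
```

```bash
python3 - <<'E'
from h import *
go(*slot(.12,0.0003,.1588),-8.9)
c=cap("wrist"); 
u,v=proj(c,[slot(.12,0,.19)])[0]; print(u,v)
x0,y0=int(u)-60,max(int(v)-50,0); save(c,"w30.png",(x0,y0,x0+120,y0+100),6)
np.savez("nut.npz",S=inslot(cloud(c))*1000,img=c["img"])
a,b=proj(c,[slot(.12-.03,0,.19),slot(.12+.03,0,.19)]); print(a-[x0,y0],b-[x0,y0])
S=inslot(cloud(c))*1000
R=np.hypot(S[...,0]-120,S[...,1]); N=S[(R<24)&(R>13.5)]
print(np.percentile(N[:,2],[5,50,95]))
zt=np.percentile(N[:,2],95); A=np.degrees(np.arctan2(N[:,1],N[:,0]-120)); H,e=np.histogram(A[N[:,2]>zt-3],72,(-180,180)); L,_=np.histogram(A,72,(-180,180))
print([(int(x),round(float(h/max(l,1)),2)) for x,h,l in zip(e,H,L)])
E
```

```text
t=71.10 at [ 0.6952 -0.0682  0.2622] [-1.7999e+02 -9.0000e-02  1.7592e+02] j6 -104.4 j1 10.3 w 0.0876 F [0.3 0.  1.1]  TWIST -175.18 then SHIFT [-59.63   5.29 103.36]
317.4191214469218 127.22691209287524
[63.81203614 10.3089331 ] [57.13384327 89.73522958]
[178.36825213 192.52349872 193.96048975]
[(-180, 0.0), (-175, 0.0), (-170, 0.0), (-165, 0.0), (-160, 0.21), (-155, 0.75), (-150, 0.94), (-145, 0.87), (-140, 0.93), (-135, 0.73), (-130, 0.97), (-125, 0.96), (-120, 0.97), (-115, 0.86), (-110, 0.87), (-105, 0.9), (-100, 0.93), (-95, 0.83), (-90, 0.78), (-85, 0.84), (-80, 0.85), (-75, 0.82), (-70, 0.73), (-65, 0.81), (-60, 0.93), (-55, 0.88), (-50, 0.89), (-45, 0.81), (-40, 0.85), (-35, 0.82), (-30, 0.84), (-25, 0.42), (-20, 0.0), (-15, 0.0), (-10, 0.0), (-5, 0.0), (0, 0.0), (5, 0.0), (10, 0.0), (15, 0.0), (20, 0.04), (25, 0.58), (30, 0.84), (35, 0.79), (40, 0.86), (45, 0.87), (50, 0.89), (55, 0.87), (60, 0.76), (65, 0.79), (70, 0.81), (75, 0.79), (80, 0.84), (85, 0.8), (90, 0.81), (95, 0.9), (100, 0.79), (105, 0.76), (110, 0.86), (115, 0.84), (120, 0.87), (125, 0.91), (130, 0.83), (135, 0.86), (140, 0.79), (145, 0.87), (150, 0.47), (155, 0.0), (160, 0.0), (165, 0.0), (170, 0.0), (175, 0.0)]
```

View pics/w30.png

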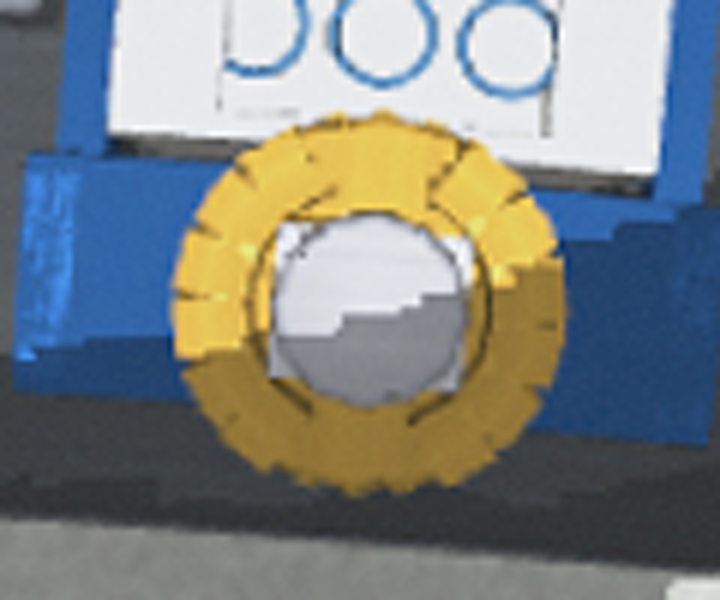

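Request:
{"fn": "step_arm", "kwargs": {"commands": [[[0,0,0],-10.6],[[0,0,0],-10.6],[[0,0,0],-10.6],[[0,0,0],-10.6],[[0,0,0],-10.6],[[0,0,0],-10.6],[[0,0,0],-10.6],[[0,0,0],-10.6],[[0,0,0],-10.6],[[0,0,0],-10.6],[[0,0,0],-10.6],[[0,0,0],-10.6],[[0,0,0],-10.6],[[0,0,0],-10.6],[[0,0,0],-10.6],[[0,0,0],-10.6],[[0,0,0],-10.6],[[0,0,0],-10.6],[[0,0,0],0]]}}

```text
time_s: 73.53
tcp_pos: [0.6951, -0.0681, 0.2633]
eef_rot: [180.0, -0.0, 6.7]
contact_force: [0.7, 0.5, 0.2]
gripper_width: 0.0876
```

```bash
cat >> h.py <<'E'
def pin(c,u0,v0,u1,v1,h=.018):
    hsv=cv2.cvtColor(c["img"],cv2.COLOR_RGB2HSV)
    red=((hsv[...,0]<8)|(hsv[...,0]>172))&(hsv[...,1]>140)&(hsv[...,2]>60)
    v,u=np.nonzero(red[v0:v1,u0:u1]); Q=onplane(c,u+u0,v+v0,h)
    return len(u),(u.mean()+u0,v.mean()+v0),Q.mean(0).round(4),cv2.minAreaRect((Q[:,:2]*1000).astype(np.float32))
E
python3 - <<'E'
from h import *
go(.591,-.318,.12,39)
c=cap("top"); print(pin(c,390,140,440,200)); save(c,"t31.png",(380,130,460,250),5)
c=cap("wrist"); save(c,"w31.png")
E
```

```text
t=73.53 at [ 0.6951 -0.0681  0.2633] [180.    -0.     6.67] j6 86.3 j1 10.3 w 0.0876 F [0.7 0.5 0.2]  TWIST -32.33 then SHIFT [-238.22  128.7   143.29]
(48, (np.float64(415.2291666666667), np.float64(176.95833333333334)), array([ 0.5902, -0.3203,  0.018 ]), ((590.1929931640625, -320.2701110839844), (34.16529083251953, 17.161827087402344), 37.234745025634766))
```

View pics/w31.png

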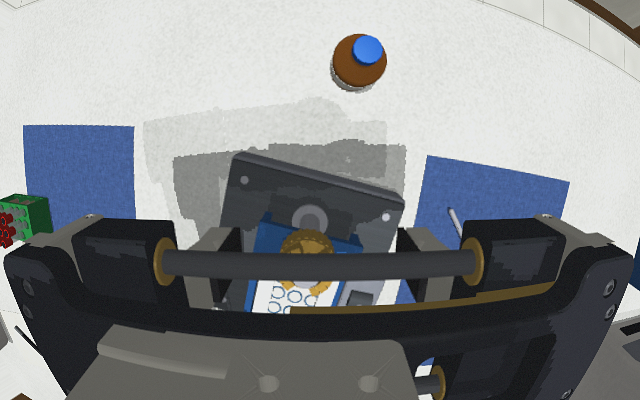

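View pics/t31.png

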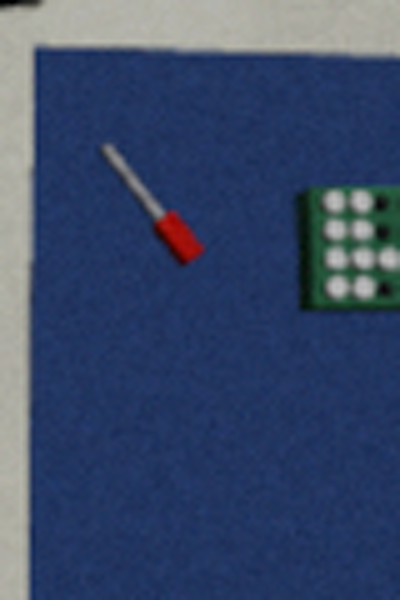

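Request:
{"fn": "step_arm", "kwargs": {"commands": [[[0,0,0],-10.4],[[0,0,0],-10.4],[[0,0,0],-10.4]], "gripper": 0.5}}

```text
time_s: 74.0
tcp_pos: [0.6955, -0.0682, 0.2631]
eef_rot: [-180.0, 0.0, 38.1]
contact_force: [-0.0, 0.1, 0.3]
gripper_width: 0.063
```

```bash
python3 - <<'E'
from h import *
go(.5905,-.3195,.12,38)
E
```

```text
t=74.00 at [ 0.6955 -0.0682  0.2631] [-180.      0.     38.05] j6 117.7 j1 10.3 w 0.0630 F [-0.   0.1  0.3]  TWIST 0.05 then SHIFT [-237.52  133.39  143.07]
```

Request:
{"fn": "step_arm", "kwargs": {"commands": [[[-25,14,0],0],[[-40,22,0],0],[[-40,22,0],0],[[-40,22,15],0],[[-40,22,30],0],[[-40,22,35],0],[[-12.5,9.4,38],0],[[0,0,25],0],[[0,0,0],0],[[0,0,0],0]]}}

```text
time_s: 75.25
tcp_pos: [0.5909, -0.3198, 0.1215]
eef_rot: [179.9, -0.0, 37.8]
contact_force: [0.6, -0.5, 0.5]
gripper_width: 0.0441
```

```bash
python3 - <<'E'
from h import *
go(.5905,-.3195,.12,38)
c=cap("wrist"); save(c,"w32.png"); print(pin(c,250,100,400,240))
P=cloud(c); m=(P[...,1]<-.40)&(P[...,2]>.02)&(P[...,2]<.1)&(P[...,0]>.5)&(P[...,0]<.66); print(np.percentile(P[m][:,2],[50,99]),P[m][:,1].max())
E
```

```text
t=75.25 at [ 0.5909 -0.3198  0.1215] [ 1.7991e+02 -3.0000e-02  3.7840e+01] j6 139.6 j1 -11.8 w 0.0441 F [ 0.6 -0.5  0.5]  TWIST -0.16 then SHIFT [-0.07 -0.49  1.46]
(688, (np.float64(319.94476744186045), np.float64(195.12354651162792)), array([ 0.5923, -0.3212,  0.018 ]), ((592.3856201171875, -321.365478515625), (36.75715255737305, 15.403678894042969), 39.438636779785156))
[0.07477303 0.0911022 ] -0.4087207532362691
```

View pics/w32.png

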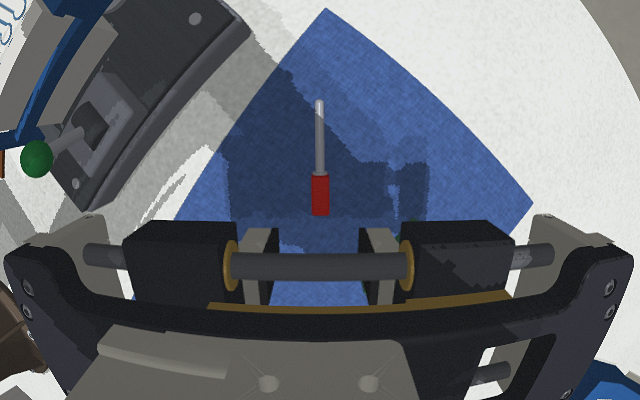

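Request:
{"fn": "step_arm", "kwargs": {"commands": [[[0,1.5,20],-0.8],[[0,0,30],0],[[0,0,30],0],[[0,0,25],0],[[0,0,10],0],[[0,0,4],0],[[0,0,0],0],[[0,0,0],0]]}}

```text
time_s: 76.3
tcp_pos: [0.5921, -0.3207, 0.0022]
eef_rot: [179.9, -0.1, 38.7]
contact_force: [-0.0, -0.3, -0.0]
gripper_width: 0.0439
```

Request:
{"fn": "step_arm", "kwargs": {"commands": [[[0,0,0],0],[[0,0,0],0],[[0,0,0],0],[[0,0,0],0],[[0,0,0],0]], "gripper": 1, "grip_force": 40}}

```text
time_s: 76.92
tcp_pos: [0.5913, -0.3206, 0.0011]
eef_rot: [180.0, 0.0, 38.7]
contact_force: [-0.4, 1.1, 2.0]
gripper_width: 0.0157
```

Request:
{"fn": "step_arm", "kwargs": {"commands": [[[0,0,-5],0],[[0,0,-20],0],[[0,0,-35],0],[[0,0,-45],0],[[0,0,-50],0],[[0,0,-35],0],[[0,0,-20],0],[[0,0,0],0]]}}

```text
time_s: 77.92
tcp_pos: [0.5921, -0.3208, 0.2133]
eef_rot: [179.8, -0.1, 38.7]
contact_force: [1.1, 0.2, -1.7]
gripper_width: 0.0153
```

```bash
python3 - <<'E'
from h import *
go(*slot(.0,0,.21),-8.9)
c=cap("wrist"); save(c,"w33.png")
E
```

```text
t=77.92 at [ 0.5921 -0.3208  0.2133] [ 1.7983e+02 -1.2000e-01  3.8730e+01] j6 140.6 j1 -11.9 w 0.0153 F [ 1.1  0.2 -1.7]  TWIST 47.63 then SHIFT [-116.89 -259.92    3.29]
```

View pics/w33.png

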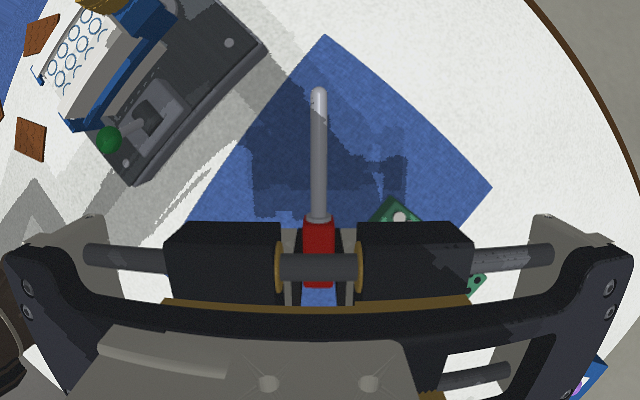

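Request:
{"fn": "step_arm", "kwargs": {"commands": [[[0,0,0],9.5],[[0,0,0],9.5],[[-10,0,0],9.5],[[-20,0,0],9.5],[[-30,-20,0],9.6],[[-30,-35,0],0],[[-27,-40,0],0],[[0,-40,0],0],[[0,-40,0],0],[[0,-40,0],0],[[0,-30,0],0],[[0,-10,0],0],[[0,0,0],0],[[0,0,0],0]]}}

```text
time_s: 79.72
tcp_pos: [0.5115, -0.0676, 0.2106]
eef_rot: [180.0, 0.0, -8.9]
contact_force: [-0.9, -0.6, -0.7]
gripper_width: 0.0153
```

```bash
python3 - <<'E'
from h import *
go(*slot(.0,0,.1751),-8.9)
c=cap("wrist"); save(c,"w34.png")
E
```

```text
t=79.72 at [ 0.5115 -0.0676  0.2106] [ 1.7998e+02  5.0000e-02 -8.9100e+00] j6 66.8 j1 14.3 w 0.0153 F [-0.9 -0.6 -0.7]  TWIST -0.01 then SHIFT [  1.87 -22.24  35.52]
```

View pics/w34.png

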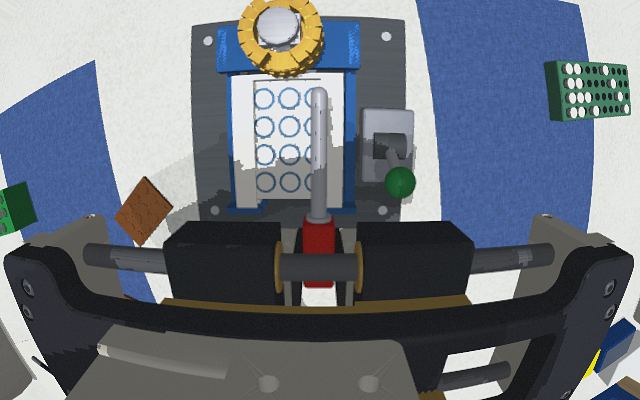

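Request:
{"fn": "step_arm", "kwargs": {"commands": [[[-4,-11,0],0],[[0,-11.2,0],0],[[0,0,18],0],[[0,0,17.5],0],[[0,0,0],0],[[0,0,0],0]]}}

```text
time_s: 80.53
tcp_pos: [0.5119, -0.044, 0.1762]
eef_rot: [-180.0, -0.0, -8.8]
contact_force: [-0.6, 0.3, -0.8]
gripper_width: 0.0156
```

```bash
python3 - <<'E'
from h import *
go(*slot(.0,0,.1751),-8.9)
c=cap("wrist"); save(c,"w35.png",(220,0,420,240),3)
S=inslot(cloud(c))*1000; v,u=np.mgrid[0:400,0:640]
# shaft: above rack between x 25 and 80, z 175..195
m=(v<225)&(S[...,2]>170)&(S[...,2]<200)&(S[...,0]<84)&(S[...,0]>15)&(abs(S[...,1])<15)
for lo in range(15,85,10):
    q=S[m&(S[...,0]>lo)&(S[...,0]<lo+10)]
    if len(q)>10: print(lo,len(q),"y",np.percentile(q[:,1],[2,50,98]).round(2),"z",np.percentile(q[:,2],[50,95]).round(2))
print("tip x",S[m][:,0].max())
st=S[(v<225)&(np.hypot(S[...,0]-120,S[...,1])<16)&(abs(S[...,2]-200)<2.5)]; print("stud",len(st),st.mean(0),cv2.minEnclosingCircle(st[:,:2].astype(np.float32)))
cr=S[(v<225)&(np.hypot(S[...,0]-120,S[...,1])<27)&(abs(S[...,2]-193)<2.5)]; print("crown",len(cr),cv2.minEnclosingCircle(cr[:,:2].astype(np.float32)))
E
```

```text
t=80.53 at [ 0.5119 -0.044   0.1762] [-1.80e+02 -5.00e-02 -8.85e+00] j6 64.1 j1 17.0 w 0.0156 F [-0.6  0.3 -0.8]  TWIST 0.05 then SHIFT [5.19 1.1  1.13]
15 365 y [-3.7   1.37  5.99] z [189.64 191.53]
25 338 y [-2.57  1.37  5.35] z [189.54 190.89]
35 350 y [-2.51  1.37  5.27] z [189.46 190.85]
45 356 y [-2.45  1.37  5.22] z [189.57 190.89]
55 354 y [-2.4   1.37  5.19] z [189.54 190.92]
65 355 y [-2.39  1.37  5.15] z [189.49 190.86]
75 106 y [-2.38  0.92  4.61] z [189.31 190.7 ]
tip x 78.76024363106146
stud 844 [113.91886327   0.56920475 199.78959342] ((117.16824340820312, 0.5055255889892578), 11.17810344696045)
crown 1995 ((119.9124755859375, 0.4909728765487671), 24.189252853393555)
```

View pics/w35.png

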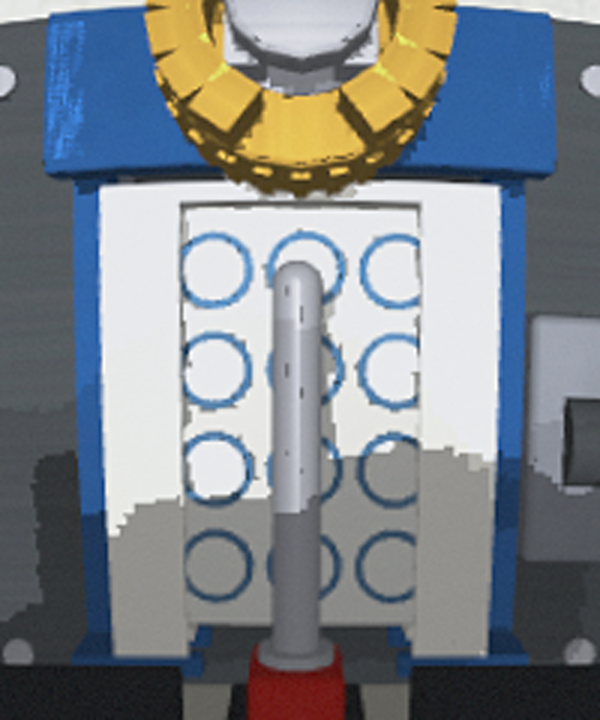

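Request:
{"fn": "step_arm", "kwargs": {"commands": [[[0,0.9,1.3],0],[[0,0,0],0],[[6,0,0],0],[[6,0,0],0],[[4,0,0],0],[[0,0,0],0]]}}

```text
time_s: 81.32
tcp_pos: [0.5273, -0.0478, 0.174]
eef_rot: [180.0, 0.0, -8.9]
contact_force: [-0.2, 0.1, -0.6]
gripper_width: 0.0159
```

```bash
cat > shaft.py <<'E'
from h import *
import sys
go(*slot(.077,0,.1749),-8.9)
c=cap("wrist"); save(c,sys.argv[1],(220,0,420,240),3)
S=inslot(cloud(c))*1000; v,u=np.mgrid[0:400,0:640]
t=c["state"]["tcp_pos"]; x0=inslot(t)[0]*1000
m=(v<225)&(S[...,2]>170)&(S[...,2]<197)&(S[...,0]<x0+78)&(S[...,0]>x0+22)&(abs(S[...,1])<12)&(S[...,0]<94)
q=S[m]; print("shaft y",np.percentile(q[:,1],[2,50,98]).round(2),"z",np.percentile(q[:,2],[50,95]).round(2))
st=S[(v<225)&(np.hypot(S[...,0]-120,S[...,1])<16)&(abs(S[...,2]-200)<2.5)]; print("stud z",np.median(st[:,2]) if len(st) else None)
cr=S[(v<225)&(np.hypot(S[...,0]-120,S[...,1])<27)&(abs(S[...,2]-193)<2.5)]; print("crown",len(cr),cv2.minEnclosingCircle(cr[:,:2].astype(np.float32)))
E
python3 shaft.py w36.png
```

```text
t=81.33 at [ 0.5273 -0.0478  0.174 ] [ 1.7999e+02  2.0000e-02 -8.8900e+00] j6 65.0 j1 16.1 w 0.0159 F [-0.2  0.1 -0.6]  TWIST 0.01 then SHIFT [66.33 -0.2  -0.87]
shaft y [-3.84  0.04  3.91] z [187.29 188.64]
stud z 199.96270693295972
crown 3496 ((120.71294403076172, 0.5499268174171448), 24.585771560668945)
```

View pics/w36.png

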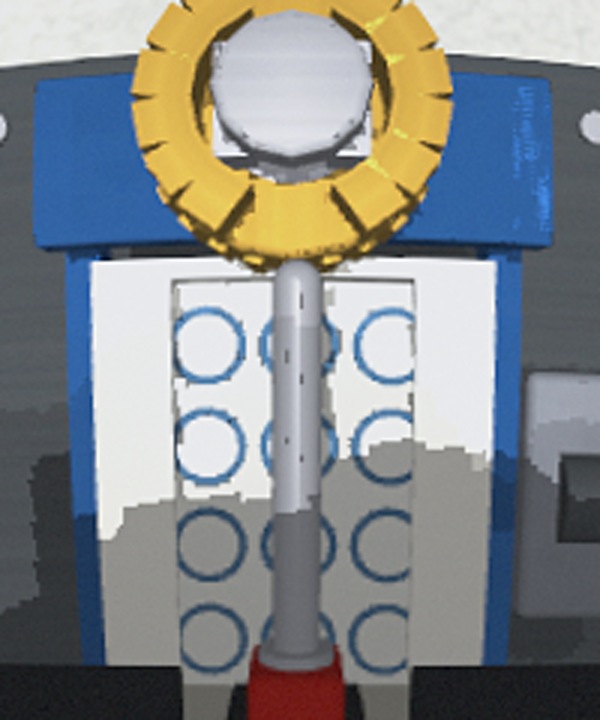

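Request:
{"fn": "step_arm", "kwargs": {"commands": [[[0,-0.4,-0.8],0],[[0,0,0],0],[[5,0,0],0],[[5,0,0],0],[[0,0,0],0]]}}

```text
time_s: 82.0
tcp_pos: [0.5374, -0.0489, 0.1749]
eef_rot: [180.0, 0.0, -8.9]
contact_force: [-0.0, -0.1, 0.1]
gripper_width: 0.0157
```

```bash
python3 shaft.py w37.png
```

```text
t=82.00 at [ 0.5374 -0.0489  0.1749] [ 1.7999e+02  1.0000e-02 -8.8800e+00] j6 65.5 j1 15.6 w 0.0157 F [-0.  -0.1  0.1]  TWIST 0.02 then SHIFT [ 5.621e+01  2.500e-01 -2.000e-02]
shaft y [-3.39  0.5   4.38] z [188.11 189.51]
stud z 199.95335907539803
crown 3795 ((120.46580505371094, 0.5641199946403503), 24.392004013061523)
```

View pics/w37.png

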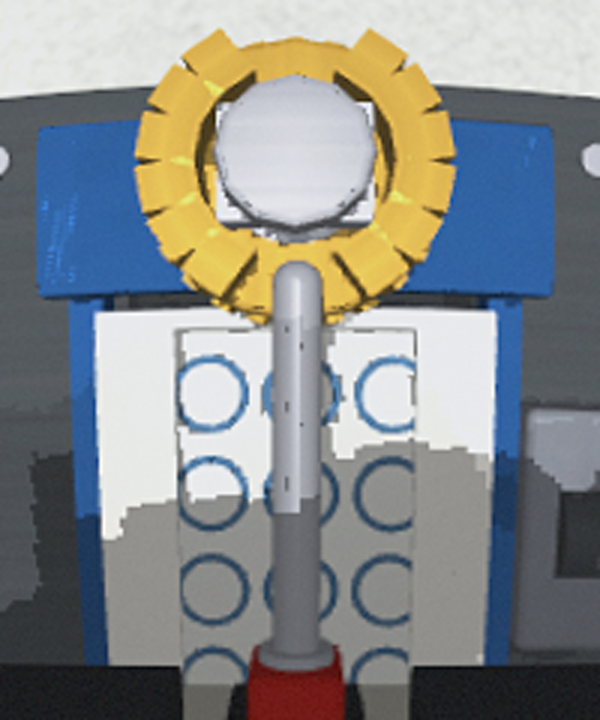

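Aligned (0.50 vs 0.56, height right). Push in.

Request:
{"fn": "step_arm", "kwargs": {"commands": [[[4,0,0],0],[[4,0,0],0],[[4,0,0],0],[[0,0,0],0]]}}

```text
time_s: 82.55
tcp_pos: [0.5491, -0.0507, 0.1749]
eef_rot: [180.0, 0.0, -8.9]
contact_force: [0.1, -0.2, -0.9]
gripper_width: 0.0157
```

Request:
{"fn": "step_arm", "kwargs": {"commands": [[[5,0,0],0],[[5,0,0],0],[[5,0,0],0],[[0,0,0],0]]}}

```text
time_s: 83.05
tcp_pos: [0.564, -0.053, 0.1749]
eef_rot: [180.0, 0.0, -8.9]
contact_force: [-0.6, 1.2, -0.1]
gripper_width: 0.0159
```

Request:
{"fn": "step_arm", "kwargs": {"commands": [[[6,0,0],0],[[6,0,0],0],[[6,0,0],0],[[5,0,0],0],[[0,0,0],0]]}}

```text
time_s: 83.68
tcp_pos: [0.5867, -0.0566, 0.1748]
eef_rot: [180.0, 0.0, -8.9]
contact_force: [-0.2, -0.1, -0.4]
gripper_width: 0.0157
```

Request:
{"fn": "step_arm", "kwargs": {"commands": [[[2,0,0],0],[[0,0,0],0]]}}

```text
time_s: 83.92
tcp_pos: [0.5884, -0.0569, 0.1751]
eef_rot: [-180.0, -0.0, -8.9]
contact_force: [-0.1, -0.6, -0.3]
gripper_width: 0.0159
```

Request:
{"fn": "step_arm", "kwargs": {"commands": [[[1.5,0,0],0],[[0,0,0],0]]}}

```text
time_s: 84.18
tcp_pos: [0.5899, -0.0571, 0.1751]
eef_rot: [-180.0, -0.0, -8.9]
contact_force: [0.9, -0.1, -0.9]
gripper_width: 0.0159
```

```bash
python3 shaft.py w38.png
```

```text
t=84.17 at [ 0.5899 -0.0571  0.1751] [-1.80e+02 -1.00e-02 -8.87e+00] j6 67.8 j1 13.4 w 0.0159 F [ 0.9 -0.1 -0.9]  TWIST 0.03 then SHIFT [3.06 0.3  0.19]Traceback (most recent call last):
  File "shaft.py", line 8, in <module>
    q=S[m]; print("shaft y",np.percentile(q[:,1],[2,50,98]).round(2),"z",np.percentile(q[:,2],[50,95]).round(2))
                            ~~~~~~~~~~~~~^^^^^^^^^^^^^^^^^^
    return _quantile_unchecked(
        a, q, axis, out, overwrite_input, method, keepdims, weights)
    return _ureduce(a,
                    func=_quantile_ureduce_func,
    ...<5 lines>...
                    overwrite_input=overwrite_input,
                    method=method)
    r = func(a, **kwargs)
    result = _quantile(arr,
                       quantiles=q,
    ...<2 lines>...
                       out=out,
                       weights=wgt)
    slices_having_nans = np.isnan(arr[-1, ...])
                                  ~~~^^^^^^^^^
IndexError: index -1 is out of bounds for axis 0 with size 0
```

View pics/w38.png

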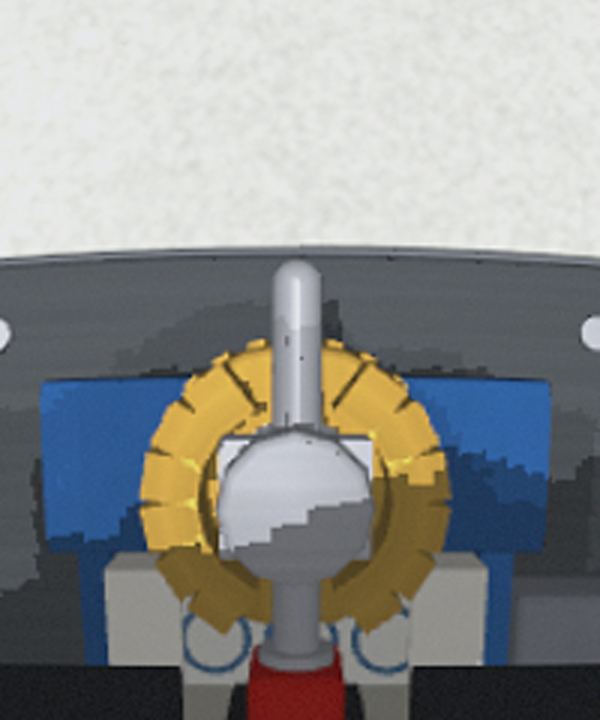

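Request:
{"fn": "step_arm", "kwargs": {"commands": [[[1.5,0,0],0],[[1,0,0],0],[[0,0,0],0]]}}

```text
time_s: 84.6
tcp_pos: [0.5924, -0.0575, 0.175]
eef_rot: [180.0, 0.0, -8.9]
contact_force: [-0.1, 0.0, -0.8]
gripper_width: 0.0157
```

Request:
{"fn": "step_arm", "kwargs": {"commands": [[[1,0,0],0],[[0,0,0],0]]}}

```text
time_s: 84.85
tcp_pos: [0.593, -0.0576, 0.1749]
eef_rot: [180.0, 0.0, -8.9]
contact_force: [-1.2, 0.9, 0.7]
gripper_width: 0.0157
```

Request:
{"fn": "step_arm", "kwargs": {"commands": [[[1,0,0],0],[[0,0,0],0]]}}

```text
time_s: 85.1
tcp_pos: [0.5931, -0.0578, 0.1748]
eef_rot: [180.0, 0.1, -8.9]
contact_force: [-4.8, 1.8, 1.7]
gripper_width: 0.0158
```

```bash
python3 - <<'E'
from h import *
go(*slot(.077,0,.1749),-8.9)
c=cap("wrist"); save(c,"w39.png",(220,80,420,300),3)
S=inslot(cloud(c))*1000; v,u=np.mgrid[0:400,0:640]
m=(v<235)&(S[...,2]>182)&(S[...,2]<192)&(abs(S[...,1])<10)&(S[...,0]>146); q=S[m]; print("tip x",q[:,0].max(),"y",np.median(q[:,1]),"z",np.percentile(q[:,2],[50,95]))
E
```

```text
t=85.10 at [ 0.5931 -0.0578  0.1748] [ 1.7998e+02  1.3000e-01 -8.8800e+00] j6 67.9 j1 13.2 w 0.0158 F [-4.8  1.8  1.7]  TWIST 0.02 then SHIFT [-0.19  0.09 -0.12]
tip x 161.0773684869808 y 0.32641242979412033 z [187.67489495 189.06782981]
```

Request:
{"fn": "step_arm", "kwargs": {"commands": [[[-0.5,0,0.6],0],[[0,0,0.6],0],[[0,0,0],0]]}}

```text
time_s: 85.52
tcp_pos: [0.5931, -0.0578, 0.1737]
eef_rot: [180.0, 0.1, -8.9]
contact_force: [-5.1, 0.8, 1.6]
gripper_width: 0.0159
```

Request:
{"fn": "step_arm", "kwargs": {"commands": [[[0,0,0],0],[[0,0,0],0],[[0,0,0],0],[[0,0,0],0]], "gripper": 0.6}}

```text
time_s: 86.02
tcp_pos: [0.594, -0.0577, 0.1739]
eef_rot: [-180.0, -0.0, -8.9]
contact_force: [-0.8, 0.2, 0.5]
gripper_width: 0.0351
```

```bash
python3 - <<'E'
from h import *
go(*slot(.077,0,.1749),-8.9)
c=cap("wrist"); save(c,"w40.png",(220,80,420,300),3)
S=inslot(cloud(c))*1000; v,u=np.mgrid[0:400,0:640]
m=(v<235)&(S[...,2]>178)&(S[...,2]<196)&(abs(S[...,1])<10)&(S[...,0]>146); q=S[m]; print("tip x",q[:,0].max(),"y",np.median(q[:,1]),"z",np.percentile(q[:,2],[50,95]))
E
```

```text
t=86.03 at [ 0.594  -0.0577  0.1739] [-1.80e+02 -2.00e-02 -8.87e+00] j6 67.9 j1 13.2 w 0.0351 F [-0.8  0.2  0.5]  TWIST 0.03 then SHIFT [-1.06  0.3  -1.03]
tip x 159.65790697600636 y 0.5477993778556737 z [191.91263967 193.34198268]
```

View pics/w40.png

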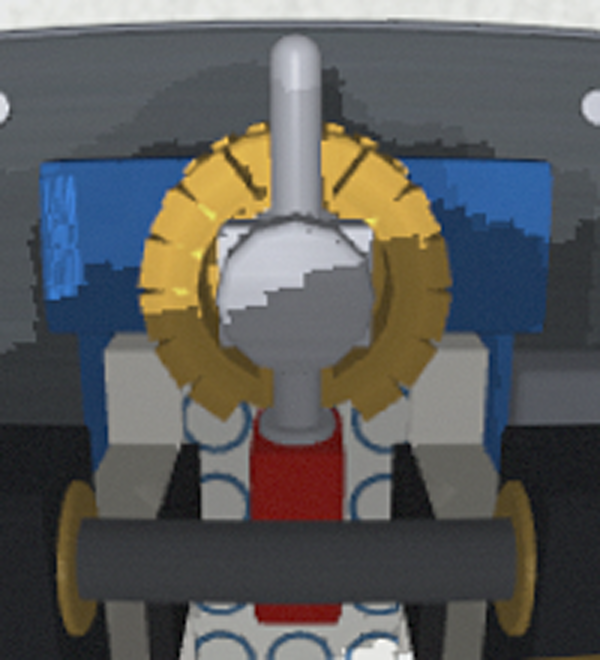

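```bash
python3 - <<'E'
from h import *
c=cap("wrist")
S=inslot(cloud(c))*1000; v,u=np.mgrid[0:400,0:640]
q=S[(v<235)&(S[...,2]>180)&(S[...,2]<200)&(abs(S[...,1]-.5)<1.5)&(S[...,0]>136)&(S[...,0]<156)]; print(len(q),np.polyfit(q[:,0],q[:,2],1),q[:,2].mean(),q[:,0].mean())
q=S[(v<300)&(S[...,2]>170)&(S[...,2]<196)&(abs(S[...,1]-.5)<1.5)&(S[...,0]>97)&(S[...,0]<107)]; print(len(q),q.mean(0) if len(q) else 0, np.polyfit(q[:,0],q[:,2],1))
hsv=cv2.cvtColor(c["img"],cv2.COLOR_RGB2HSV); red=((hsv[...,0]<8)|(hsv[...,0]>172))&(hsv[...,1]>140)
q=S[red&(S[...,0]>50)&(S[...,0]<100)&(abs(S[...,1])<6)&(S[...,2]>160)&(S[...,2]<205)]; print(len(q),q[:,0].min(),q[:,0].max(),np.polyfit(q[:,0],q[:,2],1),q[:,2].mean())
E
```

```text
305 [1.12258047e-01 1.75624608e+02] 192.01651685480238 146.01989856679998
92 [101.30709522   0.29752383 187.39348494] [7.04742628e-02 1.80253942e+02]
725 58.55053699066034 94.04623846131256 [8.14926106e-02 1.84490979e+02] 191.31631611217463
```

Request:
{"fn": "step_arm", "kwargs": {"commands": [[[0,0,-10],0],[[0,0,-25],0],[[0,0,-40],0],[[0,0,-20],0],[[-20,10,0],0],[[-30,20,0],0],[[-35,28,0],0],[[-25,26,0],0],[[0,0,0],0]]}}

```text
time_s: 87.25
tcp_pos: [0.4707, -0.1247, 0.2703]
eef_rot: [-180.0, -0.1, -8.9]
contact_force: [1.2, 0.7, 0.2]
gripper_width: 0.0352
```

Request:
{"fn": "step_arm", "kwargs": {"commands": [[[0,0,0],10],[[0,0,0],10],[[0,0,0],10],[[0,0,0],10],[[0,0,0],10],[[0,0,0],10],[[0,0,0],10],[[0,0,0],10],[[0,0,0],10],[[0,0,0],0],[[0,0,0],0]], "gripper": 1}}

```text
time_s: 88.62
tcp_pos: [0.4725, -0.1236, 0.269]
eef_rot: [-180.0, -0.0, -98.6]
contact_force: [0.5, 0.6, 0.4]
gripper_width: 0.0004
```

```bash
python3 - <<'E'
from h import *
go(*slot(-.03,-.085,.122),-98.9)
c=cap("wrist"); save(c,"w41.png")
c=cap("top"); save(c,"t41.png",(290,120,410,220),5)
S=inslot(cloud(c)); hsv=cv2.cvtColor(c["img"],cv2.COLOR_RGB2HSV); g=(hsv[...,0]>45)&(hsv[...,0]<75)&(hsv[...,1]>100)&(abs(S[...,1]+.085)<.03)&(abs(S[...,0]-.02)<.06); print(S[g].mean(0),g.sum())
c=cap("scene"); save(c,"s41.png",(260,170,380,290),5)
E
```

```text
t=88.62 at [ 0.4725 -0.1236  0.269 ] [-179.98   -0.    -98.64] j6 -17.1 j1 8.5 w 0.0004 F [0.5 0.6 0.4]  TWIST 0.26 then SHIFT [  1.43  -1.76 147.05]
[-0.03471841 -0.08638192  0.71136374] 1
```

View pics/w41.png

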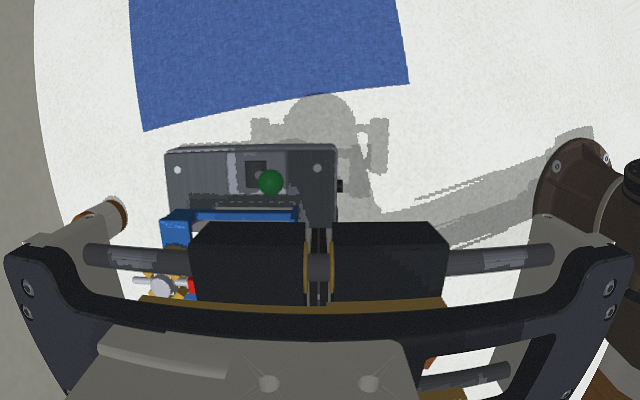

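View pics/s41.png

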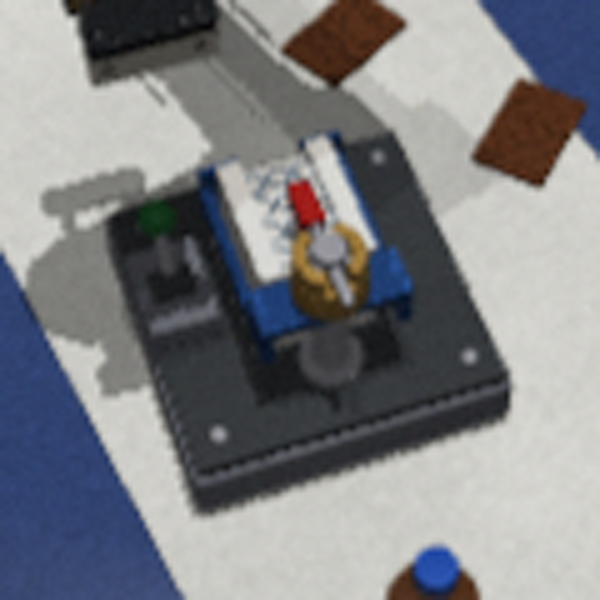

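```bash
python3 - <<'E'
from h import *
c=cap("wrist"); S=inslot(cloud(c))*1000; hsv=cv2.cvtColor(c["img"],cv2.COLOR_RGB2HSV)
g=(hsv[...,0]>45)&(hsv[...,0]<75)&(hsv[...,1]>100); g[:150]=0; g[210:]=0; g[:,:240]=0; g[:,300:]=0
q=S[g]; print(len(q),np.percentile(q,[2,50,98],axis=0).round(1))
E
```

```text
505 [[nan nan nan]
 [nan nan nan]
 [nan nan nan]]
```

Request:
{"fn": "step_arm", "kwargs": {"commands": [[[1.4,0,20],0],[[0,0,35],0],[[0,0,40],0],[[0,0,35],0],[[0,0,12],0],[[0,0,5],0],[[0,0,0],0]]}}

```text
time_s: 89.7
tcp_pos: [0.4726, -0.1251, 0.1227]
eef_rot: [-179.9, 0.0, -98.9]
contact_force: [-0.6, -0.0, -0.5]
gripper_width: 0.0007
```

```bash
python3 - <<'E'
from h import *
go(*slot(.042,-.085,.122),-98.9)
c=cap("wrist"); save(c,"w42.png",(100,60,420,280),2)
E
```

```text
t=89.70 at [ 0.4726 -0.1251  0.1227] [-1.7993e+02  1.0000e-02 -9.8850e+01] j6 -17.1 j1 8.3 w 0.0007 F [-0.6 -0.  -0.5]  TWIST 0.05 then SHIFT [-7.000e-02 -7.341e+01  6.700e-01]
```

View pics/w42.png

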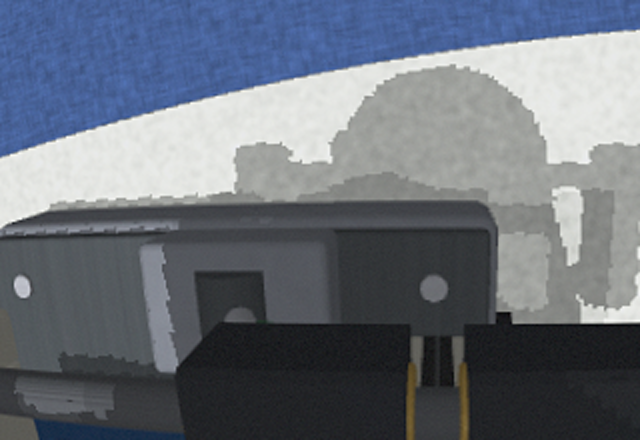

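Request:
{"fn": "step_arm", "kwargs": {"commands": [[[0,-6,0],0],[[0,-6,0],0],[[0,-6,0],0],[[0,-4,0],0]]}}

```text
time_s: 90.25
tcp_pos: [0.4934, -0.1286, 0.1217]
eef_rot: [179.9, -0.0, -98.9]
contact_force: [-3.3, 0.0, 1.9]
gripper_width: 0.0005
```

Request:
{"fn": "step_arm", "kwargs": {"commands": [[[0,-5,0],0],[[0,-5,0],0],[[0,-5,0],0]]}}

```text
time_s: 90.62
tcp_pos: [0.5089, -0.1309, 0.1219]
eef_rot: [-180.0, 0.0, -98.9]
contact_force: [-1.5, 0.1, 0.6]
gripper_width: 0.0003
```

Request:
{"fn": "step_arm", "kwargs": {"commands": [[[0,-5,0],0],[[0,-5,0],0],[[0,-5,0],0]]}}

```text
time_s: 91.0
tcp_pos: [0.5237, -0.1331, 0.1218]
eef_rot: [-180.0, 0.0, -98.9]
contact_force: [-0.7, -0.1, 1.6]
gripper_width: 0.0004
```

Request:
{"fn": "step_arm", "kwargs": {"commands": [[[0,-5,0],0],[[0,-5,0],0],[[0,-3,0],0]]}}

```text
time_s: 91.38
tcp_pos: [0.5362, -0.1352, 0.1215]
eef_rot: [180.0, -0.0, -98.9]
contact_force: [-1.3, 0.7, -0.9]
gripper_width: 0.0008
```

```bash
python3 - <<'E'
from h import *
go(*slot(.042,-.085,.122),-98.9)
c=cap("scene"); save(c,"s43.png",(260,170,380,290),5)
E
```

```text
t=91.38 at [ 0.5362 -0.1352  0.1215] [179.96  -0.   -98.89] j6 -15.0 j1 6.1 w 0.0008 F [-1.3  0.7 -0.9]  TWIST 0.01 then SHIFT [-0.18 -9.09 -0.51]
```

View pics/s43.png

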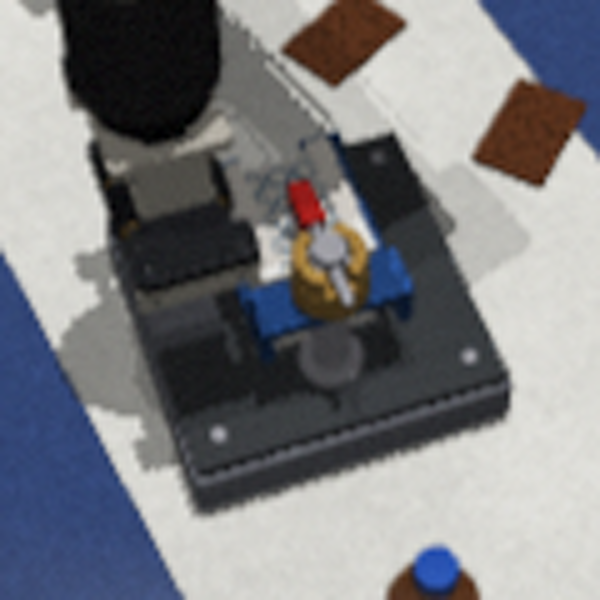

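Request:
{"fn": "step_arm", "kwargs": {"commands": [[[0,-4,0],0],[[0,-4,0],0],[[0,0,0],0]]}}

```text
time_s: 91.8
tcp_pos: [0.5411, -0.1363, 0.1213]
eef_rot: [179.7, -0.0, -98.9]
contact_force: [-10.5, 3.3, 5.1]
gripper_width: 0.0005
```

Request:
{"fn": "step_arm", "kwargs": {"commands": [[[0,-3,0],0],[[0,0,0],0]]}}

```text
time_s: 92.05
tcp_pos: [0.5413, -0.1366, 0.1209]
eef_rot: [179.4, -0.0, -98.9]
contact_force: [-18.8, 6.5, 11.6]
gripper_width: 0.0006
```

Request:
{"fn": "step_arm", "kwargs": {"commands": [[[0,-3,0],0],[[0,0,0],0]]}}

```text
time_s: 92.3
tcp_pos: [0.5416, -0.1367, 0.1208]
eef_rot: [179.1, -0.1, -99.0]
contact_force: [-29.2, 10.5, 20.8]
gripper_width: 0.0005
```

```bash
python3 - <<'E'
from h import *
go(*slot(.042,-.085,.122),-98.9)
c=cap("wrist"); save(c,"w44.png",(100,60,420,280),2)
E
```

```text
t=92.30 at [ 0.5416 -0.1367  0.1208] [ 1.7912e+02 -6.0000e-02 -9.8960e+01] j6 -14.6 j1 5.8 w 0.0005 F [-29.2  10.5  20.8]  TWIST -0.06 then SHIFT [-0.9  -3.5  -1.15]
```

View pics/w44.png

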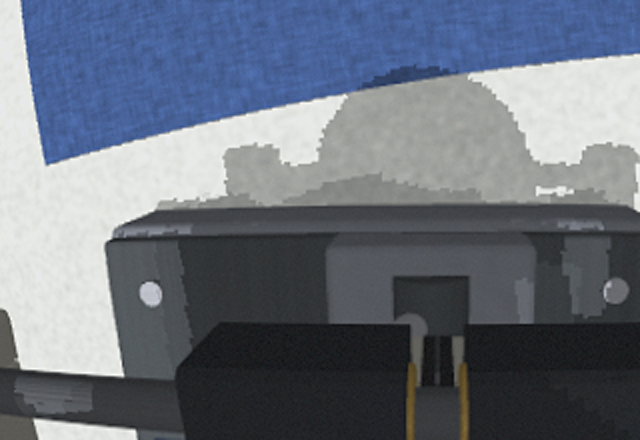

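Request:
{"fn": "step_arm", "kwargs": {"commands": [[[0,6,0],0],[[0,15,0],0],[[0,20,0],0],[[0,25,0],0],[[0,15,-20],0],[[0,0,-40],0],[[0,0,-40],0],[[0,0,-40],-10],[[0,0,0],-10],[[0,0,0],-10],[[0,0,0],-10],[[0,0,0],-10],[[0,0,0],-10],[[0,0,0],-10],[[0,0,0],-10],[[0,0,0],-10],[[0,0,0],0],[[0,0,0],0]]}}

```text
time_s: 94.6
tcp_pos: [0.4701, -0.1248, 0.2621]
eef_rot: [-180.0, -0.1, -9.1]
contact_force: [0.4, -0.3, 0.3]
gripper_width: 0.0001
```

```bash
python3 - <<'E'
from h import *
go(*slot(.0,0,.26),-8.9)
c=cap("wrist"); save(c,"w45.png"); rackplates(c)
c=cap("scene"); save(c,"s45.png",(260,170,380,290),5)
E
```

```text
t=94.60 at [ 0.4701 -0.1248  0.2621] [-1.7999e+02 -5.0000e-02 -9.0900e+00] j6 72.5 j1 8.4 w 0.0001 F [ 0.4 -0.3  0.3]  TWIST -0.19 then SHIFT [ 33.98 -85.12   2.09]
floor 90 none 1
floor 112 none 0
floor 134 2983 z med 141.3 slope x 0.001 y 0.003 [(-15, np.float64(5.2), np.float64(102.8)), (-8, np.float64(4.5), np.float64(101.8)), (0, np.float64(4.9), np.float64(95.0)), (8, np.float64(5.0), np.float64(61.7)), (15, np.float64(5.3), np.float64(61.5))]
```

View pics/w45.png

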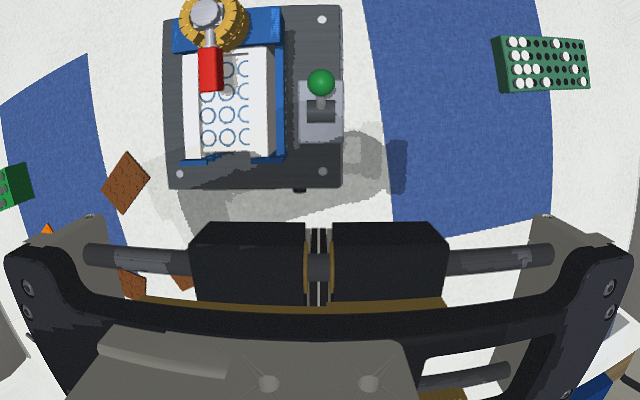

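View pics/s45.png

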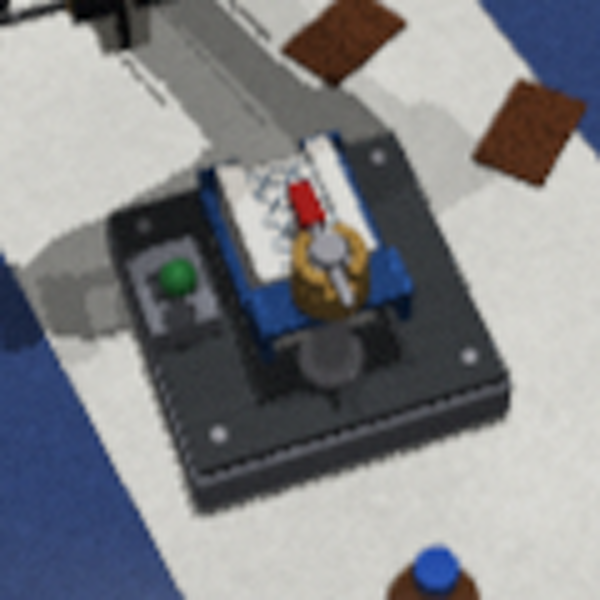

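```bash
python3 - <<'E'
from h import *
for n,box in (("wrist",(300,60,345,105)),("scene",(280,210,310,240))):
    c=cap(n); S=inslot(cloud(c))*1000; hsv=cv2.cvtColor(c["img"],cv2.COLOR_RGB2HSV)
    g=(hsv[...,0]>45)&(hsv[...,0]<75)&(hsv[...,1]>100); k=np.zeros_like(g); k[box[1]:box[3],box[0]:box[2]]=1
    q=S[g&k&np.isfinite(S[...,0])]; q=q[q[:,2]>110]; print(n,len(q),np.percentile(q,[2,50,98],axis=0).round(1).tolist())
c=cap("wrist"); save(c,"w46.png",(150,0,360,200),3)
S=inslot(cloud(c))*1000; v,u=np.mgrid[0:400,0:640]
m=(abs(S[...,1]+85)<22)&(abs(S[...,0]-45)<40)&(S[...,2]<110)&(S[...,2]>66)&(v<200); q=S[m]; print("mount",np.percentile(q,[2,50,98],axis=0).round(1).tolist())
g=(hsv[...,0]>45)
c=cap("top"); print(pin(c,335,140,365,185,.185), inslot(np.array([*pin(c,335,140,365,185,.185)[2]])))
E
```

```text
wrist 575 [[55.4, -98.5, 133.7], [65.9, -87.7, 141.1], [77.5, -76.9, 144.7]]
scene 43 [[62.9, -98.3, 126.0], [71.1, -88.1, 138.9], [79.2, -77.5, 145.6]]
mount [[7.5, -106.2, 84.1], [34.8, -83.7, 86.4], [71.8, -63.4, 101.6]]
(53, (np.float64(344.188679245283), np.float64(166.58490566037736)), array([ 0.5914, -0.0578,  0.185 ]), ((590.964111328125, -57.71846008300781), (13.810084342956543, 34.6585693359375), 80.03588104248047)) [ 0.07551803 -0.00020163  0.185     ]
```

View pics/w46.png

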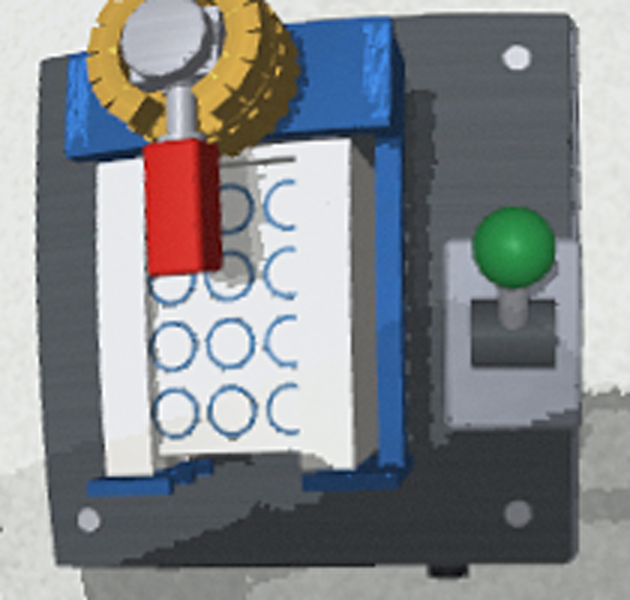

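```bash
python3 - <<'E'
from plant import close_job
print(close_job())
E
```

```text
the job is handed in; nothing more can be done
None
```

The job is done and handed in at about 95 s of the 210 s. The hand-in returned no verdict, so the results below are my own last checks.

**What I did**
1. I loaded the three white plates into slots 0, 1 and 2, from the bottom up, and pushed each one home. The orange and brown look-alikes were left alone.
2. I screwed the castle nut down about 670° in three grips.
3. I put the safety pin through until its shoulder touched the nut.
4. I pushed the lever against its far stop at about 30 N.

**Checks**
- **Plates:** each one read flat at its slot's floor level right after loading, with its rear edge about 4.5–5 mm behind the rack front. At the end I could re-check only the top plate, because it hides the other two.
- **Nut:** the slot was about 1° off the cross hole, and the crown had sunk about 14.5 mm, which fits the "down" position rather than half a turn up.
- **Pin:** its mid point was about 1–2 mm from the stud axis. When I released it, the handle drooped and left the pin tilted about 0.10 rad, against a limit of 0.15. The hole is only slightly wider than the shaft, so it should not tilt beyond about 0.125.
- **Lever:** the knob travelled about 52 mm, which is about 1.0 rad.
- **Tube rack and micro-tube rack:** I did not knowingly touch either. I did not measure their positions again at the end.

One thing went wrong on the way. On its approach the top plate probably brushed the keeper bars and tilted about 2° in the grip. I allowed for the tilt when inserting it, and it still went home flat.

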